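# Set up the sleeve jig: bar, posts, guide plate and first sleeve

### The arm

A 7-joint arm with a two-finger parallel gripper is mounted at the origin on a cart in front of the work surface, level with it; the furniture and walls round the work are solid. World frame = base frame: x ahead of the robot, y to its left, z up, the work surface at z = 0. Lengths are in mm, angles in degrees, forces in N, time in s.
With the tool pointing down it reaches from about 425 to 875 mm from the base axis. Payload 9.9 kg.
Tool frame: the origin (TCP) lies midway between the tips of the shut fingers; the grasp point (between the pads) lies 19 mm behind it; z points along the fingers, y is the line along which they close (so a half turn about z gives the same grasp; the last joint's range is limited). The gripper opens to 85 mm and grips with 20 to 120 N. Pads are 22 mm wide; open, the fingers measure 114 mm over their backs; the gripper's body (76 mm by 85 mm) begins 54 mm behind the grasp point. The pads swing forward as they close: fully open they stand 13 mm farther back than shut.
Start: joints at [-77.968, 32.985, 1.427, 82.34, -0.859, 64.687, -3.237], TCP at [195.467, 646.082, 231.289] pointing down, gripper open.
Joint ranges: [-157.87, 157.87], [-19.46, 123.44], [-87.15, 90], [11.01, 140.99], [-62.26, 242.26], [9.8, 113.94], [-161.44, 161.44]. Speed limits (degrees/s): [127.2, 127.2, 172.46, 172.46, 180, 180, 180].

### API

Orientations are given as [roll, pitch, yaw] about the fixed x, y, z axes, in that order (R = Rz(yaw) Ry(pitch) Rx(roll)).
In Python, from bench import * gives the robot as it stands.
- The arm moves only by the shell command python3 -m creep 'ROWS'. ROWS is JSON, a list of rows, each a list of 3 entries, a list of its own where there are three numbers: the shift along the tool's x, y, z in cm, then the turn about the tool's z in rad, then the finger opening in cm, from 0 to 8.54. In form: [[[tx, ty, tz], spin, gripper], ...]. A call has 1 to 5 rows; each row is the pose to reach, as a shift and turn from the pose commanded when the call began, along the tool's axes at that moment; what a row does not reach only later rows make up. A row lasts 1/10 s, in which the tool goes at most 50 mm and 8.59 degrees, less where a joint would pass 70% of its speed; a pose out of reach is approached as far as the arm can. A call with a gripper value outside its range is refused whole. The fingers move at their own pace and stop on an object; the grip force is fixed at half the most. Time passes only in rows, so rows that repeat a pose let the fingers close. It gives the time, the measured TCP pose, the force, the opening and the grip force at its end, in the units of the state.
- observe(): the state, without advancing time (a new reading comes with each control period).
- snapshot(name): name is "scene" or "top" or "wrist"; returns a dict with "image" (400x640x3 uint8, red, green, blue), "fx", "fy", "cx", "cy" (pixels), "k1" (the pictures are not rectified: a ray, as slopes to the right and down, at radius r is drawn at 1 + k1 r^2 times it, then the intrinsics apply), "world_to_cam" (4x4, takes a point from world to camera coordinates); the wrist camera has in their place "T_tool_cam" (4x4, takes a point from camera to tool coordinates, whose origin is the TCP and whose axes are the flange's). Camera axes: x right, y down, z forward; pixel columns grow to the right and rows downward; lengths in mm; the calibration is good to about 2 mm. A picture is of the moment at which its call begins: read the wrist's pose just before it. There is no depth.
- job_done(): hands the job in; it is judged then, once.
The state is a dict: "clock": time; "q": joint angles; "qd": joint speeds; "joint_efforts": joint torques, N m; "tcp_pos": TCP position; "orientation": TCP orientation; "ft_force": force on the tool from outside, world axes, zero at the start; "moment": the same for the moment, N m; "grip_width": opening from 0.0 (shut) to 1.0 (fully open); "grasp_force": force on a finger pad.
Only numpy, scipy, OpenCV 4.12 (cv2) and the standard library are available. Lean on these libraries where they do the work, as an engineer would, in place of code of your own. Each camera call takes 0.05 s, during which the arm holds its last target. There are 200 camera calls.

### The job

Set up the sleeve jig: lay the shorter of the two orange spacer bars near the table's front edge flat in the shallow pocket of the dark jig base and stand one white nylon post in each of its two round sockets, then seat the drilled guide plate on top of the two posts with its red end above the base's red end stop. Last, stand the green sleeve through the guide hole nearest the plate's red end so that it rests on the bar. Leave the longer orange bar where it lies.

Things in the scene. Friction and masses are not known exactly. Their poses are not given: they have to be found in the camera images.
- jig_base: Dark steel block bolted down, 74 x 256 x 30 mm (x, y, z). Origin: centre of underside; y its long axis. In its top: round sockets 29 mm wide, 24 mm deep (floor at z = 6 mm) at y = +95 and -95 mm, x = 0; between them, centred, the bar pocket, 34 x 140 mm (x, y), 4 mm deep (floor at z = 26 mm). An end stop on each end: one red, one bare metal.
- red_stop: Red end stop, 60 x 12 x 42 mm, fixed to one end of the jig base: marks its red end. Origin: centre of its underside, on the base's long axis 134 mm from the base's origin, at the base's +y or -y end (changes from start to start). The bare metal stop at the other end is alike; both rise 12 mm above the base.
- guide_plate: Loose drilled metal plate, 56 x 236 x 14 mm (x, y, z), 0.35 kg, lies flat, right way up; pick across its 56 mm width. Origin: centre of underside; +y is its red end. Three 21 mm through holes at y = -45, 0, +45 mm (+45 nearest red). Blind counterbores below, 32 mm wide, 4 mm deep, at y = +95, -95 mm (under dark screw heads) fit over the posts; seated, underside 102 mm, top 116 mm above the table.
- post_a: White nylon post, round, 26 mm wide, 100 mm tall, 0.05 kg, standing upright. Origin: centre of its underside; z up. Either post may go in either socket; seated, its top is 106 mm above the table.
- post_b: The other white nylon post, the same: round, 26 mm wide, 100 mm tall, standing upright. Origin: centre of its underside; z up.
- short_bar: The shorter of the two orange spacer bars near the table's front edge (a third, far back, is no part of the job), 26 x 130 x 13 mm (x, y, z), 0.05 kg, lying flat. Origin: centre of its underside; y is its long axis. Seated in the pocket its top is 39 mm above the table. Either way round.
- long_bar: The longer of the two orange spacer bars near the table's front edge, 26 x 150 x 13 mm (x, y, z), lying flat; too long for the pocket, to be left where it is. Origin: centre of its underside; y is its long axis.
- sleeve: Green tube sleeve with a collar at its upper end, 17 mm wide at the collar (about 16 mm below it), 94 mm tall, 0.02 kg, standing upright. Origin: centre of its underside; z up. Standing on the bar through the plate, its top is 133 mm above the table, 17 mm above the plate.
Mind the look-alikes: they are no part of the job. Leave any pink or purple look-alike of the post_a alone.

How it is judged (in metres and radians):
On the way, in this order (a step that is already met when the one before it is completed fails the run):
1. the short bar lies in the pocket and a post stands in each socket (x of short_bar in the frame of jig_base between -0.007 and 0.007 m and y of short_bar in the frame of jig_base between -0.009 and 0.009 m and z of short_bar in the frame of jig_base between 0.024 and 0.028 m and angle between short_bar's own z axis and vertical below 0.05 rad and angle between the y axis of short_bar and the y axis of jig_base, either way round below 0.08 rad and ((x of post_a in the frame of jig_base between -0.004 and 0.004 m and y of post_a in the frame of jig_base between 0.091 and 0.099 m and z of post_a in the frame of jig_base between 0.003 and 0.009 m and x of post_b in the frame of jig_base between -0.004 and 0.004 m and y of post_b in the frame of jig_base between -0.099 and -0.091 m and z of post_b in the frame of jig_base between 0.003 and 0.009 m) or (x of post_a in the frame of jig_base between -0.004 and 0.004 m and y of post_a in the frame of jig_base between -0.099 and -0.091 m and z of post_a in the frame of jig_base between 0.003 and 0.009 m and x of post_b in the frame of jig_base between -0.004 and 0.004 m and y of post_b in the frame of jig_base between 0.091 and 0.099 m and z of post_b in the frame of jig_base between 0.003 and 0.009 m)) and angle between each of post_a, post_b's own z axis and vertical below 0.06 rad), for 0.2 s.
2. the guide plate is seated on both posts (all of step 1 and x of guide_plate in the frame of jig_base between -0.008 and 0.008 m and y of guide_plate in the frame of jig_base between -0.008 and 0.008 m and z of guide_plate in the frame of jig_base between 0.099 and 0.105 m and angle between guide_plate's own z axis and vertical below 0.04 rad), for 0.2 s.
At the end, for the whole second after the job is handed in: Short bar flat in the pocket (7 mm across, 9 mm along, 0.08 rad), a post upright on each socket floor, plate level on both posts (8 mm; underside 99-105 mm up), sleeve upright on the bar (foot 36-42 mm up) in the hole by the plate's red end, within 110 mm of the red stop; all at rest (all of step 2 and x of sleeve in the frame of guide_plate between -0.006 and 0.006 m and y of sleeve in the frame of guide_plate between 0.038 and 0.052 m and z of sleeve in the frame of jig_base between 0.036 and 0.042 m and angle between sleeve's own z axis and vertical below 0.12 rad and horizontal distance between sleeve and red_stop below 0.11 m and linear speed of each of post_a, post_b, short_bar, guide_plate, sleeve below 0.02 m/s); the robot touches nothing.
It fails at once if the longer orange bar is moved more than 20 mm (distance of long_bar from where it was at the start of the episode above 0.02 m).
It also fails if it takes over 149 s, if anything falls off the work surface, if the arm or the gripper's body presses on something with over 40 N, if the wrist force passes 120 N, or if a joint passes its speed limit or range.

## Working session

There is one attempt and no reset: what is moved stays moved. The work goes in short steps, Python scripts to look and compute and a shell command to move; the robot and the scene stay as the last step left them, time stands still between calls to the robot, and variables do not carry over. Pictures are saved under pics/ and viewed, at most 14 in all, crops included, and the job is handed in when it is done.

```bash
mkdir -p pics; ls; python3 - <<'E'
from bench import *
import cv2,numpy as np
s=observe();print(s)
for n in("scene","top"):
    d=snapshot(n);cv2.imwrite(f"pics/{n}0.png",d["image"][:,:,::-1]);print({k:v for k,v in d.items() if k!="image"})
E
```

```text
pics
{'clock': 0.0, 'q': array([-77.96746916,  33.03247732,   1.42099188,  82.38573988,
        -0.85932139,  64.68643758,  -3.23641394]), 'qd': array([-0.03643449,  0.0010787 , -0.01480787,  0.00475017, -0.13203016,
        0.04682276,  0.01577861]), 'joint_efforts': array([-1.73765505e-05, -7.65749645e+01,  2.25004479e+00, -2.85954040e+01,
        1.52132276e-02,  1.26706148e-02, -4.35964523e-06]), 'tcp_pos': array([195.31998012, 645.65514993, 230.44810467]), 'orientation': array([-1.79905942e+02,  3.66258786e-03,  1.63170962e+02]), 'ft_force': array([-0.32716624, -0.32775164, -0.50041079]), 'moment': array([-0.01717629, -0.01425221,  0.00376874]), 'grasp_force': 0.0, 'grip_width': 0.999985006919183}
{'fx': 456.86418894233606, 'fy': 456.86418894233606, 'cx': 316.23815788624796, 'cy': 205.40410966082635, 'k1': -0.023300349331718463, 'world_to_cam': array([[-7.82915419e-01, -6.22122203e-01,  2.72244580e-03,
         4.49379168e+02],
       [-3.84874505e-01,  4.80901471e-01, -7.87785117e-01,
         3.15467808e+02],
       [ 4.88789384e-01, -6.17816915e-01, -6.15944151e-01,
         6.40950820e+02],
       [ 0.00000000e+00,  0.00000000e+00,  0.00000000e+00,
         1.00000000e+00]])}
{'fx': 418.5809638716762, 'fy': 418.5809638716762, 'cx': 318.2979520449789, 'cy': 202.38425354801603, 'k1': -0.036377868737769284, 'world_to_cam': array([[ 1.60162138e-02, -9.99588914e-01,  2.37799111e-02,
        -1.19559973e+02],
       [-9.93564254e-01, -1.85778472e-02, -1.11736017e-01,
         6.38842661e+02],
       [ 1.12131864e-01, -2.18372817e-02, -9.93453360e-01,
         1.09377972e+03],
       [ 0.00000000e+00,  0.00000000e+00,  0.00000000e+00,
         1.00000000e+00]])}
```

View pics/top0.png

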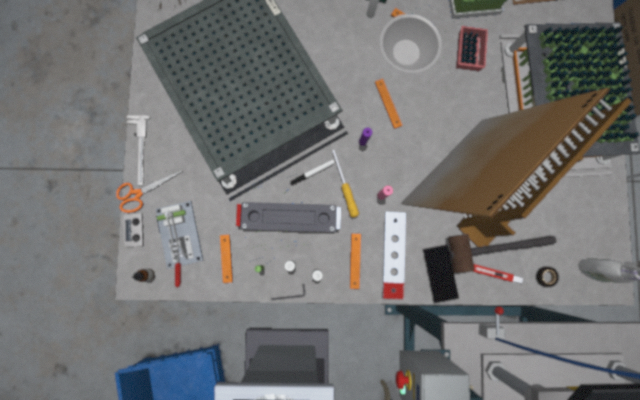

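View pics/scene0.png

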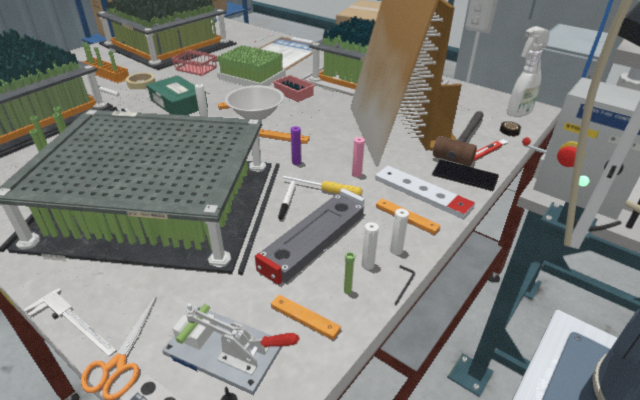

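Top view: the orange bars near the front edge are at (226,258) and (355,261). The far-back bar at (388,104) is not part of the job. White posts are at (290,267) and (317,276), and the green sleeve is at (259,268). The jig is at (289,217) with its red stop on the left, at (239,216). The plate is at (395,255) with its red end towards the robot. The purple (366,136) and pink (386,191) posts are look-alikes. Next I'll measure.

```bash
cat > h.py <<'E'
from bench import *
import cv2,numpy as np
from scipy.spatial.transform import Rotation as Ro
def pose(s):
    T=np.eye(4);T[:3,:3]=Ro.from_euler('xyz',s["orientation"],degrees=True).as_matrix();T[:3,3]=s["tcp_pos"];return T
def cam(n):
    s=observe();d=snapshot(n)
    d["c2w"]=pose(s)@d["T_tool_cam"] if n=="wrist" else np.linalg.inv(d["world_to_cam"])
    return d
def save(d,f,box=None,k=1):
    im=d["image"][:,:,::-1]
    if box: im=im[box[1]:box[3],box[0]:box[2]]
    cv2.imwrite("pics/"+f,cv2.resize(im,None,fx=k,fy=k,interpolation=cv2.INTER_CUBIC))
def ray(d,p):
    p=np.atleast_2d(np.asarray(p,float))
    K=np.array([[d["fx"],0,d["cx"]],[0,d["fy"],d["cy"]],[0,0,1]])
    q=cv2.undistortPoints(p[:,None],K,np.array([d["k1"],0,0,0.]))[:,0]
    v=np.c_[q,np.ones(len(q))]@d["c2w"][:3,:3].T
    return d["c2w"][:3,3],v
def onplane(d,p,z):
    o,v=ray(d,p);return (o+v*((z-o[2])/v[:,2])[:,None])[:,:2]
def proj(d,P):
    P=np.atleast_2d(P);w=np.linalg.inv(d["c2w"]);c=P@w[:3,:3].T+w[:3,3]
    q=c[:,:2]/c[:,2:];r=(q**2).sum(1)[:,None];q=q*(1+d["k1"]*r)
    return q*d["fx"]+[d["cx"],d["cy"]]
def blobs(d,lo,hi,box,amin=15):
    hsv=cv2.cvtColor(d["image"],cv2.COLOR_RGB2HSV)
    m=cv2.inRange(hsv,lo,hi);k=np.zeros_like(m);k[box[1]:box[3],box[0]:box[2]]=1;m*=k
    cs,_=cv2.findContours(m,cv2.RETR_EXTERNAL,cv2.CHAIN_APPROX_NONE)
    return sorted([c[:,0].astype(float) for c in cs if cv2.contourArea(c)>amin],key=lambda c:-len(c))
def rect(d,c,z):
    P=onplane(d,c,z).astype(np.float32);(x,y),(a,b),t=cv2.minAreaRect(P)
    if a<b:a,b,t=b,a,t+90
    return np.round([x,y,a,b,(t+90)%180-90],1)   # centre, length, width, long-axis angle
def togo(x,y,z,yaw=None):
    """shift in tool cm, and spin rad, from the present pose"""
    T=pose(observe());R=T[:3,:3]
    sh=R.T@(np.array([x,y,z])-T[:3,3])/10
    cur=np.degrees(np.arctan2(R[1,1],R[0,1]))  # direction of tool y
    sp=0 if yaw is None else (yaw-cur+90)%180-90
    return np.round(sh,2),np.round(-np.radians(sp),3),round(cur,2)
E
python3 - <<'E'
from h import *
d=cam("top")
for c in blobs(d,(5,130,120),(20,255,255),(190,210,400,300)): print("orange",c.mean(0),rect(d,c,13))
for c in blobs(d,(40,80,50),(80,255,255),(240,255,280,280),5): print("green",c.mean(0),onplane(d,c.mean(0)[None],94))
for c in blobs(d,(0,0,190),(180,40,255),(280,255,330,290)): print("white",c.mean(0),rect(d,c,100),cv2.contourArea(c.astype(np.float32)))
for c in blobs(d,(0,0,190),(180,40,255),(375,200,420,300)): print("plate",c.mean(0),rect(d,c,14))
for c in blobs(d,(0,150,100),(6,255,255),(375,270,420,305))+blobs(d,(170,150,100),(180,255,255),(375,270,420,305)): print("platered",c.mean(0),rect(d,c,14))
for c in blobs(d,(0,100,60),(8,255,255),(225,195,255,240))+blobs(d,(170,100,60),(180,255,255),(225,195,255,240)): print("stop",c.mean(0),rect(d,c,42))
for c in blobs(d,(0,0,40),(180,80,105),(230,190,345,245)): print("base",c.mean(0),rect(d,c,30))
save(d,"crop1.png",(205,190,415,305),3.8)
w=cam("wrist");print({k:w[k] for k in("fx","cx","cy","k1","T_tool_cam")})
E
```

```text
orange [354.98333333 260.53333333] [ 485.3 -211.2  146.6   23.9   -1.7]
orange [225.88679245 258.47169811] [486.4 139.3 127.   24.6   6. ]
green [258.5625 268.0625] [[465.29391939  40.47649057]]
white [289.         265.46153846] [473.2 -36.2  22.4  20.    1.3] 59.0
white [317. 275.] [ 450.7 -106.8   20.1   19.8  -89.1] 56.0
plate [394.43428571 246.75428571] [ 525.9 -320.   193.2   57.5   -1.6]
platered [392.9137931  290.56896552] [ 406.7 -315.5   49.5   34.8  -89.4]
stop [238.04347826 214.97826087] [602.4 105.8  59.   10.7   2.1]
base [287.85820896 214.51119403] [602.4 -27.5 227.1  44.5  88.6]
base [288.         230.27777778] [563.5 -28.3 242.6  11.5 -89.9]
base [238.30769231 194.28205128] [660.4 108.7  55.5   8.9 -58.7]
base [286.5        223.08823529] [584.  -23.6  45.9   5.4 -89. ]
{'fx': 303.6022785989648, 'cx': 320.1158916813442, 'cy': 195.9676717143729, 'k1': 0.015157756074603205, 'T_tool_cam': array([[ 3.14971235e-04, -9.61435326e-01, -2.75030933e-01,
         7.03417110e+01],
       [ 9.99999794e-01,  4.56429494e-04, -4.50335782e-04,
         7.13190162e-01],
       [ 5.58500959e-04, -2.75030734e-01,  9.61435273e-01,
        -1.42226458e+02],
       [ 0.00000000e+00,  0.00000000e+00,  0.00000000e+00,
         1.00000000e+00]])}
```

View pics/crop1.png

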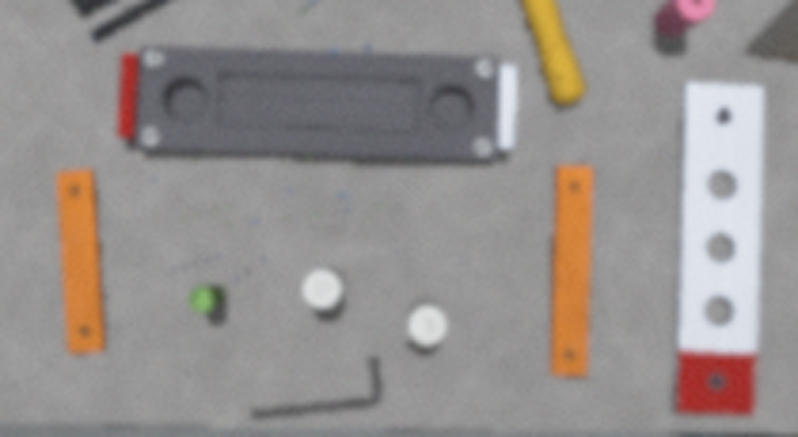

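The left bar (crop (81,262)) measures 127 mm and the right one (573,270) measures 147 mm, so the left is the short bar. The crop confirms both. Next I'll move to a wrist view of the jig area.

```bash
python3 - <<'E'
from h import *
print(togo(510,20,260,90))
E
```

```text
(array([-48.24, -50.79,  -2.87]), np.float64(-0.294), np.float64(73.17))
```

```bash

R='[[-16,-17,-1],0,8.5]'
python3 -m creep '[[[-16,-17,-1],0,8.5],[[-16,-17,-1],0,8.5],[[-16,-17,-1],0,8.5],[[-16,-17,-1],0,8.5],[[-16,-17,-1],0,8.5]]'
python3 -m creep '[[[-16,-17,-1],0,8.5],[[-16,-17,-1],0,8.5],[[-16,-17,-1],0,8.5],[[-16,-17,-1],0,8.5],[[-16,-17,-1],0,8.5]]'
python3 -m creep '[[[-16,-17,-1],-0.29,8.5],[[-16,-17,-1],-0.29,8.5],[[-16,-17,-1],-0.29,8.5],[[-16,-17,-1],-0.29,8.5],[[-16,-17,-1],-0.29,8.5]]'
python3 -m creep '[[[0,0,0],0,8.5],[[0,0,0],0,8.5],[[0,0,0],0,8.5]]'
python3 - <<'E'
from h import *
s=observe();print(s["clock"],s["tcp_pos"],s["orientation"],s["q"])
w=cam("wrist");save(w,"w1.png")
print(togo(510,20,260,90))
E
```

```text
clock: 0.7
tcp_pos: [301.0, 433.5, 241.6]
orientation: [-180.0, 0.1, 163.0]
ft_force: [0.6, 0.3, -0.1]
grip_width: 0.994
grasp_force: 0.0
clock: 1.2
tcp_pos: [404.4, 224.5, 251.7]
orientation: [-180.0, 0.0, 163.0]
ft_force: [-0.4, 0.5, -0.6]
grip_width: 0.996
grasp_force: 0.0
clock: 1.7
tcp_pos: [507.8, 16.8, 261.6]
orientation: [180.0, 0.0, 179.8]
ft_force: [1.1, -0.4, -0.5]
grip_width: 0.996
grasp_force: 0.0
clock: 2.0
tcp_pos: [506.7, 20.1, 261.1]
orientation: [180.0, -0.0, 179.9]
ft_force: [-0.2, 0.6, -0.2]
grip_width: 0.996
grasp_force: 0.0
2.0 [506.71069982  20.14200756 261.10736899] [ 1.79965412e+02 -3.91348110e-02  1.79860374e+02] [-15.33529648  17.30692711  10.44499331 104.92738734  -3.68627272
  58.12467221  86.4573845 ]
(array([-0.33, -0.04,  0.12]), np.float64(-0.002), np.float64(89.91))
```

View pics/w1.png

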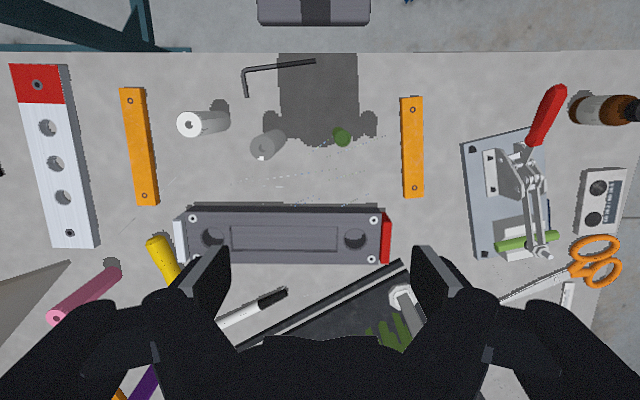

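Wrist view: the short bar is at (411,147), the long bar at (139,147), and the posts have their tops at (189,124) and (261,152). The sleeve top is at (341,137) in shadow, the jig is at (285,235) with the red stop at (387,238), and the plate is at (55,157). Now I'll measure the bar and jig.

```bash
cat >> h.py <<'E'
def ell(d,lo,hi,box,z,amin=60):
    g=cv2.cvtColor(d["image"],cv2.COLOR_RGB2GRAY);m=cv2.inRange(g,lo,hi);k=np.zeros_like(m);k[box[1]:box[3],box[0]:box[2]]=1;m*=k
    cs,_=cv2.findContours(m,cv2.RETR_EXTERNAL,cv2.CHAIN_APPROX_NONE)
    for c in sorted(cs,key=cv2.contourArea)[::-1][:2]:
        if cv2.contourArea(c)>amin:
            P=onplane(d,c[:,0].astype(float),z).astype(np.float32);(x,y),r=cv2.minEnclosingCircle(P)
            print("circ",c[:,0].mean(0).round(),"enc",round(x,1),round(y,1),round(r,1),"mean",P.mean(0).round(1),"rect",np.round(cv2.minAreaRect(P)[1],1))
E
python3 - <<'E'
from h import *
d=cam("wrist")
for c in blobs(d,(5,100,60),(22,255,255),(100,70,450,220)): print("orange",c.mean(0).round(),rect(d,c,13))
for c in blobs(d,(0,120,50),(4,255,255),(370,200,400,265))+blobs(d,(174,120,50),(180,255,255),(370,200,400,265)): print("stop",c.mean(0).round(),rect(d,c,42))
g=cv2.cvtColor(d["image"],cv2.COLOR_RGB2GRAY)
print(g[238,185:390:2]);print(g[195:275,260]);print(g[195:275,213]); print(g[195:275,355])
print(d["image"][150,250:275].tolist())
save(d,"w2.png",(170,90,410,275),3.3)
E
```

```text
orange [139. 145.] [ 485.7 -208.4  149.4   31.5   -1. ]
orange [412. 147.] [486.5 138.2 129.   28.2   6.2]
stop [385. 238.] [5.963e+02 1.045e+02 7.110e+01 1.340e+01 3.000e-01]
[ 99  95 113 108 112 109 112 108  80  47  57  45  55  49  52  79  97  97
  96  82 114 103 100  80 116 111 115 111 111 114 115 112 114 110 115 110
 113 108 112 112 110 112 113 111 114 115 109 113 109 109 109 109 110 114
 111 112 111 112 111 115 110 107 109 109 112 111 110 113 110 116 116 113
 118 112 115 117 100 112 118  93  40  91 117 117 118 115 111  82  48  49
  64 108 114 116 110 110 113 107  37  81  81  89  71]
[163 164 164 166 163 169 136  80  85 121 103  48  48  48  47  49  46  98
 122 114 109 109 105 111 115 113 112 108 109 107 103 106 114 112 116 116
 115 111 111 113 116 113 114 115 108 111 111 116 117 114 113 109 116 110
  81  77  96 108 110 109 106 115 111 107 111 105 105 104 132 166 171 168
 169 173 170 172 168 173 166 170]
[170 172 170 172 172 178 149  82  94  91  65  50  48  51  43  47  64 104
 115 113 112 110 110 108 113 105 110 109 111 109 109 106 105 102 106 112
 108 104 111 113 112 112  94  52 
[... 198 characters left out ...]
4  43  56  49  50  42
 102 122 118 118 116 111 118 118 114 112 116 114 117 120 118 107 109 113
 111 112 112 108 113 109 113 115  89  52  54  55  45  51  48  52  49  57
  82  95 109 112 107 110 113 110 112 111 110 110 110 110 108 136 168 173
 172 173 170 168 169 170 169 167]
[[139, 140, 140], [129, 129, 133], [129, 131, 130], [134, 138, 138], [130, 131, 132], [136, 139, 138], [135, 136, 136], [136, 136, 137], [131, 133, 134], [119, 118, 119], [109, 111, 112], [110, 113, 114], [113, 114, 114], [119, 121, 124], [119, 123, 121], [128, 130, 131], [133, 133, 137], [134, 135, 138], [133, 133, 135], [132, 133, 135], [132, 135, 136], [134, 135, 137], [133, 137, 137], [132, 132, 134], [126, 126, 127]]
```

View pics/w2.png

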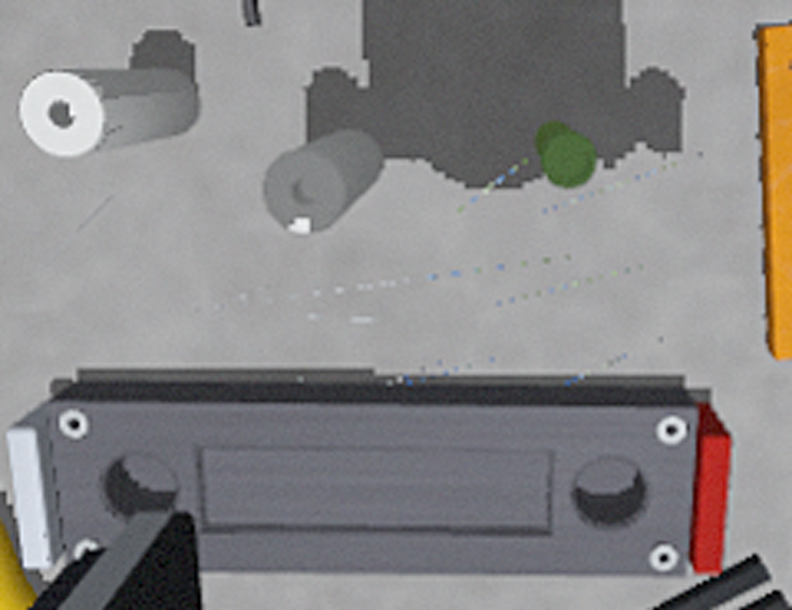

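```bash
python3 - <<'E'
from h import *
d=cam("wrist")
f=lambda p:np.array([170,90])+(np.array(p,float)+.5)/3.3-.5
S=onplane(d,f([(141,488),(610,491)]),30);print(S.round(1),S.mean(0),np.linalg.norm(S[0]-S[1]),np.degrees(np.arctan2(*(S[1]-S[0])[::-1])))
P=onplane(d,f([(201,449),(551,453),(552,533),(201,527)]),30);print(P.round(1),P.mean(0))
print("posts top",onplane(d,f([(62,113),(305,190)]),100),"sleeve",onplane(d,f([(570,160)]),94))
B=np.array([486.5,138.2]);print(togo(486.5,138.2,60,96.2))
E
```

```text
[[ 600.5 -121.9]
 [ 602.1   67. ]] [601.33454985 -27.46330512] 188.9026232753897 89.52124294420231
[[583.8 -96.5]
 [585.7  43. ]
 [620.7  43.8]
 [617.8 -99.2]] [601.99143626 -27.22344245]
posts top [[ 450.45088272 -106.40578575]
 [ 472.90010852  -36.30793496]] sleeve [[464.59395375  43.70493452]]
(array([ 2.04, 11.77, 20.13]), np.float64(-0.11), np.float64(89.93))
```

```bash

python3 -m creep '[[[2.04,11.77,5],-0.11,8.5],[[2.04,11.77,12],-0.11,8.5],[[2.04,11.77,16],-0.11,8.5],[[2.04,11.77,20],-0.11,8.5],[[2.04,11.77,20],-0.11,8.5]]' >/dev/null
python3 -m creep '[[[0,0,0],0,6],[[0,0,0],0,6],[[0,0,0],0,6]]' 
python3 - <<'E'
from h import *
print(togo(486.4,138.4,6,96.2))
d=cam("wrist")
for c in blobs(d,(5,100,60),(22,255,255),(0,0,640,400)): print("orange",c.mean(0).round(),rect(d,c,13))
E
```

```text
clock: 2.95
tcp_pos: [488.7, 136.5, 63.6]
orientation: [180.0, 0.2, -173.9]
ft_force: [0.3, 0.5, 0.2]
grip_width: 0.701
grasp_force: 0.0
(array([0.23, 0.21, 5.76]), np.float64(-0.002), np.float64(96.06))
orange [325. 205.] [486.1 140.1 128.4  25.7   6. ]
orange [634. 388.] [603.5 399.   13.6   6.3  57.5]
```

```bash

python3 -m creep '[[[0.25,0.3,2],0,6],[[0.25,0.3,4],0,6],[[0.25,0.3,5.6],0,6],[[0.25,0.3,5.75],0,6],[[0.25,0.3,5.75],0,6]]' 
python3 -m creep '[[[0,0,0],0,1.5],[[0,0,0],0,1.5],[[0,0,0],0,1.5],[[0,0,0],0,1.5],[[0,0,0],0,1.5]]' 
python3 -m creep '[[[0,0,0],0,1.5],[[0,0,-3],0,1.5],[[0,0,-8],0,1.5],[[0,0,-8],0,1.5],[[0,0,-8],0,1.5]]' 
python3 - <<'E'
from h import *
print(togo(601.7,-27.3,90,180-0.4))
d=cam("wrist");save(d,"w3.png")
for c in blobs(d,(5,100,60),(22,255,255),(0,0,640,400)): print("orange",c.mean(0).round(),rect(d,c,observe()["tcp_pos"][2]+7))
E
```

```text
clock: 3.5
tcp_pos: [485.4, 139.2, 5.2]
orientation: [180.0, 0.1, -174.0]
ft_force: [0.2, 0.8, 0.3]
grip_width: 0.702
grasp_force: 0.0
clock: 4.0
tcp_pos: [485.1, 139.6, 5.1]
orientation: [180.0, 0.1, -173.9]
ft_force: [-1.7, -1.1, 12.3]
grip_width: 0.282
grasp_force: 58.7
clock: 4.5
tcp_pos: [485.2, 139.7, 85.2]
orientation: [180.0, 0.2, -173.9]
ft_force: [-0.2, -0.6, -1.4]
grip_width: 0.278
grasp_force: 59.9
(array([ -9.82, -17.85,  -0.46]), np.float64(-1.458), np.float64(96.09))
orange [320. 230.] [478.3 139.9 113.1  25.9   6.2]
orange [613. 374.] [537.3 308.5  35.   12.4  63.4]
```

View pics/w3.png

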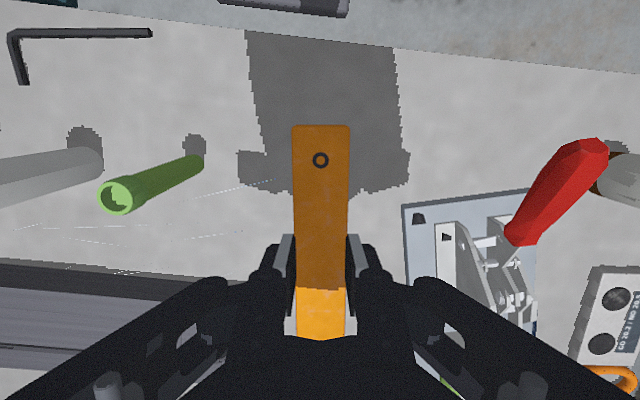

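The bar is gripped square and centred, with its near end at (321,126). I'll lift clear of the sleeve and posts, then rotate and move over the jig.

```bash

python3 -m creep '[[[0,0,-4],0.1,1.5],[[-2,-2,-7],0.25,1.5],[[-6,-6,-7],0.4,1.5],[[-9.8,-10,-7],0.55,1.5],[[-9.8,-14,-7],0.7,1.5]]' >/dev/null
python3 -m creep '[[[0,0,0],0.15,1.5],[[0,0,0],0.3,1.5],[[0,0,0],0.45,1.5],[[0,0,0],0.6,1.5],[[0,0,0],0.75,1.5]]' >/dev/null
python3 -m creep '[[[0,0,0],0.15,1.5],[[0,0,0],0.24,1.5],[[0,0,0],0.24,1.5],[[0,0,0],0.24,1.5]]' 
python3 - <<'E'
from h import *
print(togo(601.7,-25.7,110,-0.4))
E
```

```text
clock: 5.95
tcp_pos: [596.2, 10.6, 152.6]
orientation: [-179.9, 0.0, 89.4]
ft_force: [0.5, -0.4, -0.5]
grip_width: 0.281
grasp_force: 59.9
(array([-3.62,  0.6 ,  4.27]), np.float64(-0.003), np.float64(-0.57))
```

```bash

python3 -m creep '[[[-3.62,0.6,0],0,1.5],[[-3.62,0.6,4],0,1.5],[[-3.62,0.6,4.3],0,1.5],[[-3.62,0.6,4.3],0,1.5],[[-3.62,0.6,4.3],0,1.5]]' 
python3 - <<'E'
from h import *
print(togo(601.7,-25.7,33,-0.4))
d=cam("wrist");save(d,"w4.png")
E
```

```text
clock: 6.45
tcp_pos: [602.7, -25.3, 111.6]
orientation: [180.0, -0.0, 89.3]
ft_force: [0.2, 0.3, -0.4]
grip_width: 0.28
grasp_force: 59.9
(array([-0.04, -0.11,  7.86]), np.float64(-0.005), np.float64(-0.66))
```

View pics/w4.png

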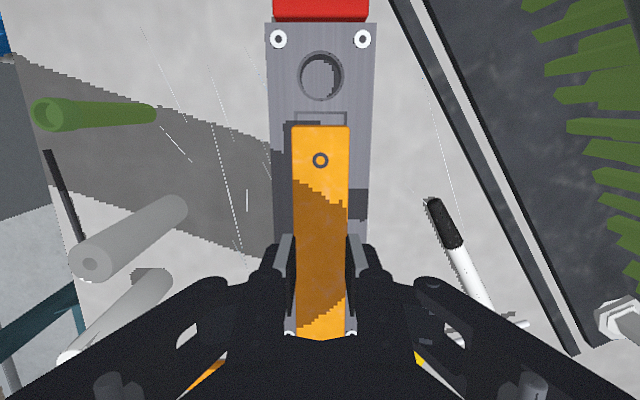

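The bar hangs over the base, with the red-end socket rim centred at about (321,75) and the pocket's end edge at (320,112). I'll compute both from this view, then lower.

```bash
python3 - <<'E'
from h import *
d=cam("wrist")
print(onplane(d,[(321,75.5),(320.5,113),(278,39),(363,39),(272,23),(368,23)],30).round(1))
E
python3 -m creep '[[[0,-0.08,2],-0.005,1.5],[[0,-0.08,4.5],-0.005,1.5],[[0,-0.08,6.3],-0.005,1.5],[[0,-0.08,7.3],-0.005,1.5],[[0,-0.08,7.7],-0.005,1.5]]' 
python3 -m creep '[[[0,0,0.1],0,1.5],[[0,0,0.1],0,1.5],[[0,0,0.1],0,1.5]]'
```

```text
[[604.3  67.3]
 [603.7  42.5]
 [575.9  90.2]
 [632.5  89.6]
 [572.4  99.7]
 [635.6  99. ]]
clock: 7.05
tcp_pos: [601.5, -25.4, 33.6]
orientation: [-180.0, -0.0, 89.6]
ft_force: [-0.4, -0.4, -0.9]
grip_width: 0.284
grasp_force: 59.9
clock: 7.35
tcp_pos: [602.0, -25.7, 33.6]
orientation: [179.9, -0.0, 89.5]
ft_force: [0.9, -0.3, -0.4]
grip_width: 0.28
grasp_force: 59.9
```

```bash

python3 -m creep '[[[0,0.1,0.1],0,1.5],[[0,0.1,0.2],0,1.5],[[0,0.1,0.2],0,1.5],[[0,0.1,0.2],0,1.5]]'
python3 -m creep '[[[0,0,0],0,4.5],[[0,0,0],0,4.5],[[0,0,0],0,4.5],[[0,0,-4],0,4.5],[[0,0,-8],0,6]]'
python3 -m creep '[[[0,0,-4],0,6],[[0,0,-8],0,6],[[0,0,-8],0,6],[[0,0,-8],0,6]]'
python3 - <<'E'
from h import *
d=cam("wrist");save(d,"w5.png")
for c in blobs(d,(5,100,60),(22,255,255),(0,0,640,400)): print("orange",c.mean(0).round(),rect(d,c,39))
E
```

```text
clock: 7.75
tcp_pos: [602.9, -25.6, 31.2]
orientation: [180.0, -0.0, 89.5]
ft_force: [-0.2, 0.2, 5.1]
grip_width: 0.278
grasp_force: 60.4
clock: 8.25
tcp_pos: [601.4, -25.8, 110.7]
orientation: [-179.8, 0.0, 89.5]
ft_force: [-0.3, 1.2, 0.2]
grip_width: 0.678
grasp_force: 0.0
clock: 8.65
tcp_pos: [602.7, -25.5, 191.4]
orientation: [179.9, -0.0, 89.6]
ft_force: [-0.7, -0.6, -0.5]
grip_width: 0.704
grasp_force: 0.0
orange [320. 180.] [602.2 -26.6 128.8  26.5  89.5]
orange [268. 321.] [ 540.4 -187.4   48.7   30.7   -2. ]
orange [617. 365.] [ 949.4 -250.7   39.7   36.1   21.3]
```

View pics/w5.png

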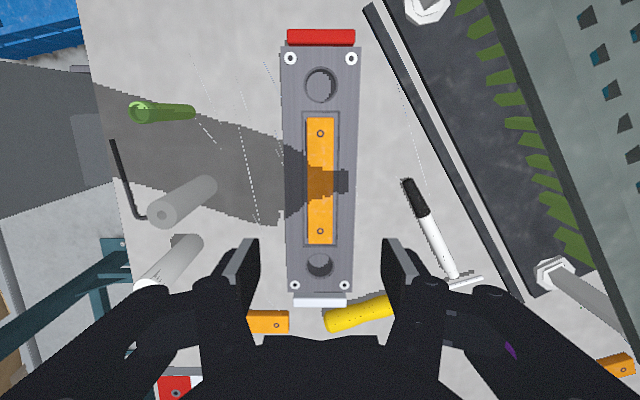

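The bar lies in the pocket at (320,180), with sockets at (320,85) and (319,265). I'll refine the sockets and post tops by averaging several readings.

```bash
cat >> h.py <<'E'
def avgcam(n=6):
    ps=[];
    for _ in range(n): ps.append(observe()); d=snapshot("wrist")
    ps.append(observe())
    T=pose(ps[0]);T[:3,3]=np.mean([p["tcp_pos"] for p in ps],0)
    T[:3,:3]=Ro.concatenate([Ro.from_matrix(pose(p)[:3,:3]) for p in ps]).mean().as_matrix()
    d["T"]=T;d["c2w"]=T@d["T_tool_cam"];print("tcp std",np.std([p["tcp_pos"] for p in ps],0).round(2));return d
def go(T,x,y,z,yaw):
    R=T[:3,:3];cur=np.degrees(np.arctan2(R[1,1],R[0,1]))
    print("tcp",T[:3,3].round(1),"yaw",cur.round(2),"go",(R.T@(np.array([x,y,z])-T[:3,3])/10).round(2),"spin",-np.radians((yaw-cur+90)%180-90).round(3))
E
python3 - <<'E'
from h import *
d=avgcam()
g=cv2.cvtColor(d["image"],cv2.COLOR_RGB2GRAY)
for n,r in(("s1",(300,62,341,108)),("s2",(300,249,341,282))):
    save(d,n+".png",r,9)
a=cv2.imread("pics/s1.png");b=cv2.imread("pics/s2.png");cv2.imwrite("pics/s12.png",np.hstack([a[:414],cv2.copyMakeBorder(b,0,414-b.shape[0],0,0,cv2.BORDER_CONSTANT)]))
for c in blobs(d,(5,100,60),(22,255,255),(290,100,350,260)): print("bar",rect(d,c,39))
print(onplane(d,[(320.5,85),(320,265),(290,58),(351,58),(345,285),(295,285)],30).round(1))
print("posts",onplane(d,[(164,213)],100))
go(d["T"],473,-36.3,120,-0.4)
E
```

```text
tcp std [0.15 0.14 0.28]
bar [602.2 -26.7 129.3  26.2  89.1]
[[ 602.3   66.5]
 [ 600.4 -120.8]
 [ 574.6   89.8]
 [ 630.3   89.4]
 [ 628.3 -146. ]
 [ 572.  -145.6]]
posts [[475.58811405 -34.70678497]]
tcp [601.9 -25.5 189.7] yaw -0.46 go [ -1.18 -12.86   6.99] spin -0.001
```

View pics/s12.png

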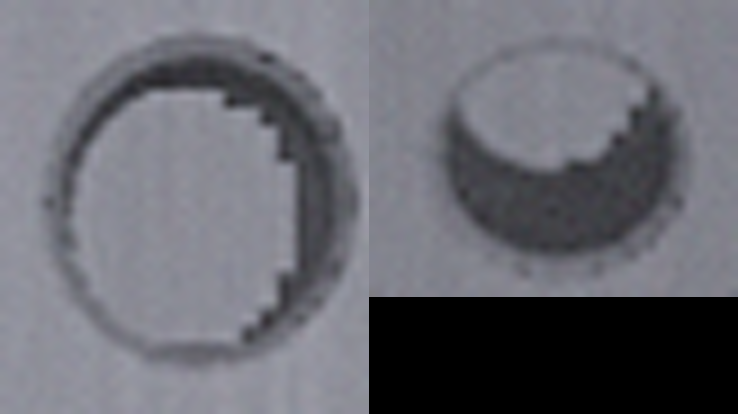

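```bash

python3 -m creep '[[[-0.4,-4.3,2],0,7],[[-0.8,-8.6,4],0,7],[[-1.18,-12.86,4],0,7],[[-1.18,-12.86,4],0,7],[[-1.18,-12.86,4],0,7]]' >/dev/null
python3 - <<'E'
from h import *
d=avgcam(4)
save(d,"w6.png")
go(d["T"],473,-36.3,65,-0.4)
print(proj(d,[[473,-36.3,100]]))
for c in blobs(d,(0,0,100),(180,30,255),(260,100,380,320),200): print("wh",c.mean(0).round(),rect(d,c,100))
E
```

```text
tcp std [0.67 0.03 0.08]
tcp [474.7 -36.4 151. ] yaw -0.44 go [ 0.01 -0.18  8.6 ] spin -0.001
[[318.02532383 217.51405071]]
wh [317. 207.] [474.  -38.7 156.1  88.8  89.6]
```

View pics/w6.png

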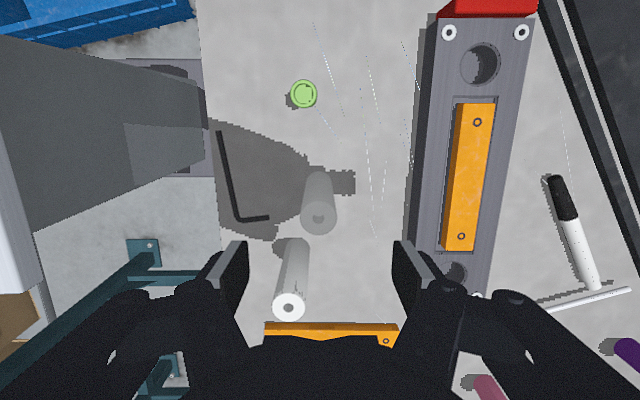

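The post top is centred at (319,218), as predicted. The second post is at (289,306) and the sleeve at (303,93). Now I'll descend and grip.

```bash

python3 -m creep '[[[0,-0.1,3],0,7],[[0,-0.1,6],0,7],[[0,-0.1,8],0,7],[[0,-0.1,8.4],0,7],[[0,-0.1,8.4],0,7]]' 
python3 -m creep '[[[0,0,0],0,1.5],[[0,0,0],0,1.5],[[0,0,0],0,1.5],[[0,0,0],0,1.5],[[0,0,0],0,1.5]]' 
python3 -m creep '[[[0,0,-4],0,1.5],[[0,0,-8],0,1.5],[[0,0,-8],0,1.5],[[0,0,-8],0,1.5]]' 
python3 - <<'E'
from h import *
d=avgcam(4);go(d["T"],602.5,-20,147,-0.4)
save(d,"w7.png",(200,120,440,330),3)
E
```

```text
clock: 10.2
tcp_pos: [473.1, -36.7, 66.5]
orientation: [-179.9, 0.0, 89.5]
ft_force: [-1.0, -0.4, 0.5]
grip_width: 0.821
grasp_force: 0.0
clock: 10.7
tcp_pos: [473.4, -36.4, 67.7]
orientation: [179.9, -0.0, 89.5]
ft_force: [-0.9, 0.7, 7.5]
grip_width: 0.281
grasp_force: 58.4
clock: 11.1
tcp_pos: [473.3, -36.0, 147.7]
orientation: [179.9, -0.0, 89.6]
ft_force: [-0.5, 0.7, -0.2]
grip_width: 0.277
grasp_force: 59.1
tcp std [0.46 0.11 0.64]
tcp [472.5 -36.1 146.6] yaw -0.43 go [ 1.7  12.99 -0.05] spin -0.001
```

View pics/w7.png

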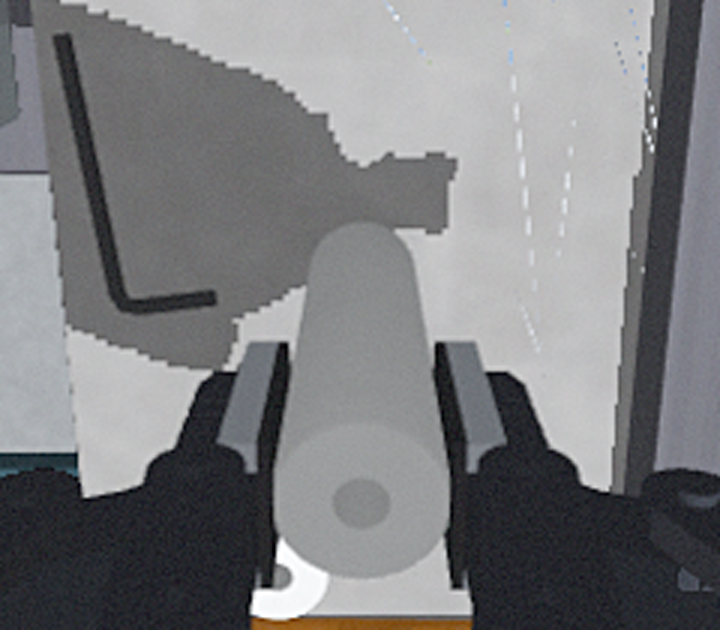

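```bash
python3 - <<'E'
from h import *
d=avgcam(6)
T=d["T"]
d2=dict(d);d2["c2w"]=d["T_tool_cam"]
print("tool frame top",onplane(d2,[(320.3,287)],-32.8).round(1),"bottom far arc",onplane(d2,[(320.2,193.8)],67.2).round(1))
go(T,602.2,-121.9,147,-0.5)
E
```

```text
tcp std [0.18 0.1  0.2 ]
tool frame top [[ 0.4 -0.3]] bottom far arc [[12.2 -0.3]]
tcp [472.4 -36.5 146.2] yaw -0.47 go [-8.44 13.05 -0.1 ] spin 0.001
```

```bash

python3 -m creep '[[[0,4.3,0],0,1.5],[[-4,8.6,0],0,1.5],[[-8.4,13.05,0],0,1.5],[[-8.4,13.05,0],0,1.5],[[-8.4,13.05,0],0,1.5]]' >/dev/null
python3 -m creep '[[[0,0,2],0,1.5],[[0,0,3.5],0,1.5],[[0,0,3.5],0,1.5],[[0,0,3.5],0,1.5]]' 
python3 - <<'E'
from h import *
d=avgcam(6);go(d["T"],602,-121.9,76,-0.5)
save(d,"w8.png",(200,80,440,280),3.3)
E
```

```text
clock: 12.5
tcp_pos: [602.2, -120.9, 111.7]
orientation: [-179.9, -0.0, 89.6]
ft_force: [-0.0, -0.4, -0.5]
grip_width: 0.282
grasp_force: 59.1
tcp std [0.26 0.18 0.3 ]
tcp [ 602.8 -121.3  112.3] yaw -0.44 go [-0.06 -0.08  3.63] spin 0.001
```

View pics/w8.png

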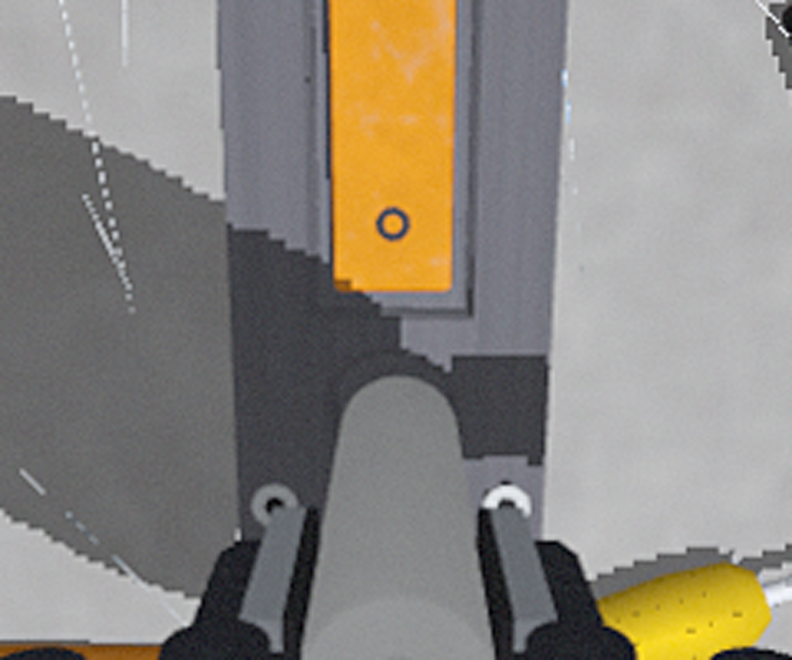

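```bash
python3 - <<'E'
from h import *
d=avgcam(4)
f=lambda p:np.array([200,80])+(np.array(p,float)+.5)/3.3-.5
print("rim,pocket end,screws",onplane(d,f([(388,349),(396,313),(275,503),(507,500)]),30).round(1),"post far arc",onplane(d,f([(400,376)]),d["T"][2,3]-67.2))
go(d["T"],602,-121.9,76,-0.5)
E
```

```text
tcp std [0.07 0.02 0.15]
rim,pocket end,screws [[ 600.3 -106.8]
 [ 602.2  -98.3]
 [ 572.7 -144.8]
 [ 628.6 -144.5]] post far arc [[ 603.03238762 -109.11652184]]
tcp [ 602.7 -121.5  112.2] yaw -0.45 go [-0.04 -0.08  3.62] spin 0.001
```

```bash

python3 -m creep '[[[-0.03,-0.14,0],0,1.5],[[-0.03,-0.14,1],0,1.5],[[-0.03,-0.14,1.5],0,1.5],[[-0.03,-0.14,1.8],0,1.5],[[-0.03,-0.14,1.8],0,1.5]]' 
python3 -m creep '[[[0,0,0.2],0,1.5],[[0,0,0.2],0,1.5]]'
python3 - <<'E'
from h import *
d=avgcam(3);go(d["T"],601.3,-122,73,-0.5);save(d,"w9.png",(240,150,400,280),4.5)
E
```

```text
clock: 13.5
tcp_pos: [600.8, -121.7, 93.0]
orientation: [-179.9, -0.0, 89.5]
ft_force: [-0.5, -0.1, -0.8]
grip_width: 0.286
grasp_force: 59.1
clock: 13.7
tcp_pos: [601.2, -121.8, 91.7]
orientation: [-180.0, 0.0, 89.5]
ft_force: [0.5, 0.1, -0.2]
grip_width: 0.284
grasp_force: 59.1
tcp std [0.04 0.02 0.11]
tcp [ 601.3 -121.8   91.8] yaw -0.46 go [-0.02  0.    1.88] spin 0.001
```

The post foot is at about z=25, below the rim, with no force, so it is entering the socket.

```bash

python3 -m creep '[[[0,0,0.5],0,1.5],[[0,0,1],0,1.5],[[0,0,1.5],0,1.5],[[0,0,1.8],0,1.5],[[0,0,1.9],0,1.5]]' 
python3 -m creep '[[[0,0,0],0,1.5],[[0,0,0.05],0,1.5],[[0,0,0.05],0,1.5]]'
```

```text
clock: 14.35
tcp_pos: [601.2, -121.9, 73.7]
orientation: [180.0, -0.0, 89.5]
ft_force: [-6.1, 3.6, 23.2]
grip_width: 0.283
grasp_force: 61.4
clock: 14.65
tcp_pos: [601.1, -121.9, 73.7]
orientation: [180.0, -0.0, 89.5]
ft_force: [-4.7, 1.8, 17.7]
grip_width: 0.285
grasp_force: 61.5
```

```bash

python3 -m creep '[[[0,0,0],0,5],[[0,0,0],0,5],[[0,0,0],0,5],[[0,0,-4],0,6],[[0,0,-8],0,7]]'
python3 -m creep '[[[0,0,-2],0,7],[[0,0,-2],0,7],[[0,0,-2],0,7]]' >/dev/null
python3 - <<'E'
from h import *
d=avgcam(4);go(d["T"],451,-106.5,150,-0.5);save(d,"w10.png")
E
```

```text
clock: 15.15
tcp_pos: [600.3, -121.7, 152.0]
orientation: [-179.8, 0.0, 89.5]
ft_force: [-0.1, -0.6, -0.5]
grip_width: 0.819
grasp_force: 0.0
tcp std [0.23 0.08 0.42]
tcp [ 600.8 -121.4  171.3] yaw -0.45 go [  1.38 -14.98   2.15] spin 0.001
```

View pics/w10.png

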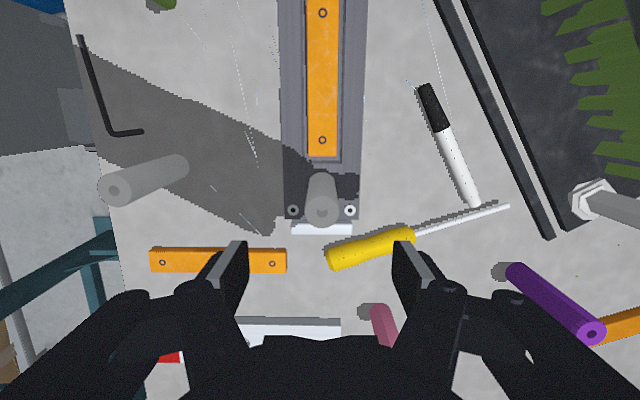

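Post 1 stands in the far socket with its top at (321,210). Post 2's top is at (115,189). Moving to post 2.

```bash

python3 -m creep '[[[0.4,-5,0],0,7],[[0.9,-10,0],0,7],[[1.38,-15,0],0,7],[[1.38,-15,2.1],0,7],[[1.38,-15,2.1],0,7]]' >/dev/null
python3 - <<'E'
from h import *
d=avgcam(4);go(d["T"],450.6,-106.5,67,-0.5)
p=proj(d,[[450.6,-106.5,100]])[0].round(1);print(p)
x,y=p.astype(int)
for c in blobs(d,(0,0,20),(180,60,110),(x-9,y-9,x+10,y+10),8): print("hole",c.mean(0).round(1),len(c),onplane(d,c.mean(0)[None],100))
save(d,"w11.png",(x-60,y-50,x+60,y+50),4)
E
```

```text
tcp std [1.17 0.43 0.59]
tcp [ 451.5 -106.7  151. ] yaw -0.46 go [ 0.02 -0.08  8.4 ] spin 0.001
[319.5 217.3]
```

View pics/w11.png

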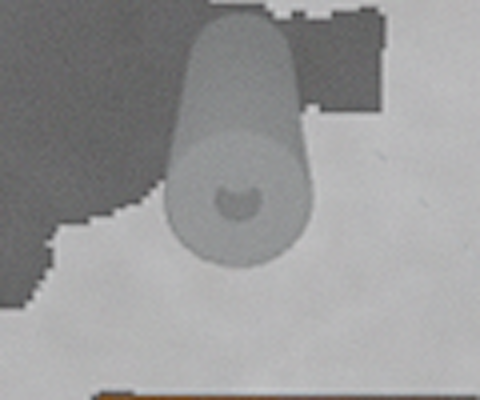

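The post 2 top is centred in the crop at (238,200), which is about (318.5,217) in the full image and matches the prediction. That was my last permitted picture, so from here I go on numbers only. Now gripping.

```bash

python3 -m creep '[[[0,-0.05,3],0,7],[[0,-0.05,6],0,7],[[0,-0.05,8],0,7],[[0,-0.05,8.4],0,7],[[0,-0.05,8.4],0,7]]' 
python3 -m creep '[[[0,0,0],0,1.5],[[0,0,0],0,1.5],[[0,0,0],0,1.5],[[0,0,0],0,1.5],[[0,0,0],0,1.5]]' 
python3 -m creep '[[[0,0,-4],0,1.5],[[0,0,-9],0,1.5],[[0,0,-12],0,1.5],[[0,0,-12],0,1.5]]' 
python3 - <<'E'
from h import *
d=avgcam(4);go(d["T"],602.7,68,112,-0.5)
E
```

```text
clock: 16.85
tcp_pos: [451.2, -107.1, 67.2]
orientation: [-180.0, 0.0, 89.5]
ft_force: [0.2, -0.2, 0.5]
grip_width: 0.819
grasp_force: 0.0
clock: 17.35
tcp_pos: [451.4, -106.8, 68.2]
orientation: [179.9, -0.0, 89.6]
ft_force: [-0.8, 0.2, 8.3]
grip_width: 0.284
grasp_force: 58.3
clock: 17.75
tcp_pos: [452.8, -107.4, 191.2]
orientation: [179.6, 0.0, 89.5]
ft_force: [-0.5, -0.8, -0.8]
grip_width: 0.282
grasp_force: 59.0
tcp std [0.92 0.45 1.64]
tcp [ 451.3 -106.6  188.4] yaw -0.42 go [17.57 14.99  7.69] spin 0.001
```

```bash

python3 -m creep '[[[3,4,0],0,1.5],[[6,8,0],0,1.5],[[9,12,0],0,1.5],[[13,15,0],0,1.5],[[17.5,15,0],0,1.5]]' >/dev/null
python3 -m creep '[[[0,0,4],0,1.5],[[0,0,7.7],0,1.5],[[0,0,7.7],0,1.5],[[0,0,7.7],0,1.5],[[0,0,7.7],0,1.5]]' 
python3 - <<'E'
from h import *
d=avgcam(4);go(d["T"],602.7,68,112,-0.5)
p=proj(d,[[574.5,89.6,30],[630.4,89.6,30],[602.8,68.1,30]]);print(p.round(1))
g=cv2.cvtColor(d["image"],cv2.COLOR_RGB2GRAY)
for q in p[:2].astype(int):
    x,y=q
    for c in blobs(d,(0,0,170),(180,40,255),(x-18,y-18,x+19,y+19),15): print("screw",c.mean(0).round(1),cv2.contourArea(c.astype(np.float32)),onplane(d,c,30).mean(0).round(1))
c,r=p[2].astype(int);print(g[r-50:r-10:2,c-40:c+41:4])
E
```

```text
clock: 18.95
tcp_pos: [603.1, 66.2, 111.7]
orientation: [179.9, 0.0, 89.5]
ft_force: [-0.1, -0.2, -0.1]
grip_width: 0.279
grasp_force: 59.2
tcp std [0.14 0.24 0.14]
tcp [603.1  66.5 111.8] yaw -0.5 go [ 0.15 -0.04 -0.02] spin -0.0
[[282.1 175. ]
 [356.4 174.4]
 [319.9 202. ]]
screw [371.6 172.7] 150.0 [641.8  90.6]
screw [358.3 174.6] 170.0 [631.8  89.4]
[[ 90 108 111 100 112 106 103 109 106 105 106 106 101 106 105 112 102 103
  103 110 105]
 [ 71  59 110 105 105  94 105 101 108 101 107 106 108 108 110 104 108 107
  104  98 110]
 [ 62  61  58  55 106 101 103 101 105 107 101 101 105 101 105 107 106 103
  104 105 105]
 [ 63  56  62  57  93 110 106 106 107 108 104 106 103 110 103 106 104 109
  106 103 107]
 [ 63  57  70  59  53 113 109 106 107 107 105 105 104 104 106 105 106 107
  107 109 105]
 [ 75  49  58  52  55  55  76  96  94  89  93  96  97  93  92  91  92  92
   90  99  90]
 [ 81  76  75  78  79  72  68  71  69 131 132 138 137 135 133 135 127 128
  133 137 131]
 [ 78  70  78  80  82  74  81  77  82 151 145 152 149 149 149 148 145 145
  145 146 137]
 [ 88 151 125  77  79  76  76  
[... 337 characters left out ...]
5 115  82  77  76  79  78  98 148 148 146 147 149 147 142 146
  208 241  72]
 [146 133 143  81  78  75  81  76  77  73 152 149 146 146 149 145 143 144
  142 254 228]
 [105 147 143  80  76  77  73  73  79  79 156 147 144 148 143 147 144 143
  143 254 249]
 [ 80  86  75  77  81  75  76  78  80  79  70 153 146 147 146 145 143 141
  146 142 191]
 [ 75  77  74  78  75  72  77  79  82  78  76  91 127 150 145 143 145 141
  145 147 146]
 [ 81  84  77  77  76  80  74  77  67  77  78  80  91 118 148 139 118 128
  149 149 143]
 [ 79  82  81  80  73  75  81  72  77  81  79  75  78  84 137 106  78  95
  124 122 124]
 [ 81  80  72  79  76  74  76  75  80  76  78  77  73  75 112  78  76  77
   76  74  73]]
```

```bash
python3 - <<'E'
from h import *
d=avgcam(4)
for lo,b in((110,(270,160,296,190)),(185,(345,160,374,190))):
    g=cv2.cvtColor(d["image"],cv2.COLOR_RGB2GRAY);m=np.zeros_like(g);m[b[1]:b[3],b[0]:b[2]]=cv2.inRange(g,lo,255)[b[1]:b[3],b[0]:b[2]]
    for c in cv2.findContours(m,0,cv2.CHAIN_APPROX_NONE)[0]:
        if cv2.contourArea(c)>40:
            (x,y),(a,bb),_=cv2.fitEllipse(c);print(round(x,1),round(y,1),a,bb,onplane(d,[(x,y)],30).round(1))
go(d["T"],602.7,68,112,-0.5)
E
```

```text
tcp std [0.19 0.09 0.32]
284.7 174.9 13.890789985656738 14.253576278686523 [[575.9  90.3]]
271.1 174.4 2.497771739959717 38.41984939575195 [[565.7  90.8]]
359.4 175.1 14.176517486572266 14.707803726196289 [[632.   89.6]]
tcp [602.6  67.  111.2] yaw -0.47 go [ 0.1   0.01 -0.08] spin 0.001
```

```bash

python3 -m creep '[[[0.08,0.08,0],0,1.5],[[0.08,0.08,1],0,1.5],[[0.08,0.08,1.3],0,1.5],[[0.08,0.08,1.6],0,1.5],[[0.08,0.08,1.7],0,1.5]]' 
python3 -m creep '[[[0,0,0.1],0,1.5],[[0,0,0.2],0,1.5],[[0,0,0.3],0,1.5],[[0,0,0.3],0,1.5]]'
```

```text
clock: 19.85
tcp_pos: [602.7, 67.8, 92.7]
orientation: [-179.9, 0.0, 89.5]
ft_force: [-0.0, 0.1, -0.4]
grip_width: 0.285
grasp_force: 59.0
clock: 20.25
tcp_pos: [603.0, 67.9, 90.2]
orientation: [-180.0, -0.0, 89.5]
ft_force: [0.5, -0.6, -0.8]
grip_width: 0.282
grasp_force: 59.0
```

Foot at about z=22 and no force, so it is inside the socket. I'll continue to the floor, release and rise.

```bash

python3 -m creep '[[[0,0,0.5],0,1.5],[[0,0,1],0,1.5],[[0,0,1.4],0,1.5],[[0,0,1.55],0,1.5],[[0,0,1.6],0,1.5]]' 
python3 -m creep '[[[0,0,0.05],0,1.5],[[0,0,0.1],0,1.5],[[0,0,0.1],0,1.5]]'
```

```text
clock: 20.75
tcp_pos: [602.8, 67.7, 74.3]
orientation: [-180.0, -0.0, 89.5]
ft_force: [-2.4, -0.2, 7.2]
grip_width: 0.286
grasp_force: 59.8
clock: 21.05
tcp_pos: [602.9, 67.7, 74.3]
orientation: [180.0, -0.0, 89.5]
ft_force: [-3.9, -0.0, 13.4]
grip_width: 0.286
grasp_force: 60.7
```

```bash

python3 -m creep '[[[0,0,0],0,5],[[0,0,0],0,5],[[0,0,0],0,5],[[0,0,-4],0,6],[[0,0,-8],0,8]]' | head -2
python3 -m creep '[[[0,0,-4.5],0,8],[[-2,-3,-7],-0.1,8.5],[[-6,-6,-8],-0.25,8.5],[[-10,-9.7,-8],-0.4,8.5],[[-15,-9.7,-8],-0.55,8.5]]' |head -2
python3 - <<'E'
from h import *
go(pose(observe()),506,-319,230,88.4)
E
```

```text
clock: 21.55
tcp_pos: [602.2, 67.7, 153.2]
clock: 22.05
tcp_pos: [501.8, -75.3, 233.6]
tcp [501.8 -75.3 233.6] yaw 31.26 go [-21.05 -12.29   0.31] spin -0.997
```

```bash

python3 -m creep '[[[-4.2,-2.5,0.3],-0.15,8.5],[[-8.4,-5,0.3],-0.3,8.5],[[-12.6,-7.5,0.3],-0.45,8.5],[[-16.8,-10,0.3],-0.6,8.5],[[-21,-12.3,0.3],-0.75,8.5]]' |head -2
python3 -m creep '[[[0,0,0],-0.15,8.5],[[0,0,0],-0.25,8.5],[[0,0,0],-0.25,8.5],[[0,0,0],-0.25,8.5]]' |head -2
python3 - <<'E'
from h import *
d=avgcam(4)
hsv=cv2.cvtColor(d["image"],cv2.COLOR_RGB2HSV);R=cv2.inRange(hsv,(0,120,50),(5,255,255))|cv2.inRange(hsv,(174,120,50),(180,255,255))
for c in cv2.findContours(R,0,cv2.CHAIN_APPROX_NONE)[0]:
    if cv2.contourArea(c)>150: print("red",c[:,0].mean(0).round(),rect(d,c[:,0].astype(float),14))
for lo in(175,130):
  for c in blobs(d,(0,0,lo),(180,45,255),(0,0,640,400),1500): print("wh",lo,c.mean(0).round(),len(c),rect(d,c,14))
p=proj(d,[[506,-319,14],[551,-319,14],[461,-319,14],[411,-319,14],[601,-319,14]]);print(p.round(1))
g=cv2.cvtColor(d["image"],cv2.COLOR_RGB2GRAY);print(g[20:330:10,260:380:6])
go(d["T"],506,-319,60,88.4)
E
```

```text
clock: 22.55
tcp_pos: [506.6, -321.2, 230.2]
clock: 22.95
tcp_pos: [507.1, -318.9, 230.2]
tcp std [0.1  0.12 0.05]
red [ 83. 138.] [ 458.3 -586.   126.8   22.2   76.1]
red [318.  81.] [ 407.5 -316.2   54.2   43.4   88.4]
red [14. 37.] [ 350.6 -631.2   30.5   26.5   70.5]
wh 175 [433. 143.] 3700 [ 574.2 -226.5  581.9  402.3  -90. ]
wh 175 [103.  84.] 850 [ 415.5 -542.2  161.6   85.9   89. ]
wh 175 [559. 279.] 525 [674.7 -29.3 229.4  62.7  85.8]
wh 175 [ 57. 159.] 514 [ 467.5 -609.1  120.6   89.   -81.9]
wh 175 [ 36. 236.] 346 [ 568.6 -671.6  181.5   55.   -65.7]
wh 130 [296. 152.] 3022 [ 550.  -322.1  773.3  441.9   86.9]
wh 130 [512. 256.] 786 [650.4 -49.1 251.1 120.   64.3]
wh 130 [145.  34.] 297 [ 350.4 -487.7  133.4   36.3   89.9]
wh 130 [ 44. 235.] 270 [ 568.1 -671.4  182.3   56.6  -65.6]
[[319.3 169. ]
 [321.1 204.8]
 [317.4 130.7]
 [315.1  84.7]
 [322.9 241.9]]
[[161 161 162 160 152 156 156 162 154 160 155 152 157 156 159 157 163 137
  139 134]
 [160 159 156 155 158 159 160 162 162 152 154 156 159 161 166 165 159 161
  164 160]
 [161 149 156 152 159 163 158 153 152 154 157 158 
[... 1787 characters left out ...]
3 237 174 182 180 182
  181 187]
 [182 183 179 179 183 178 182 180 180 177 178 179 182 180 183 182 184 183
  181 183]
 [178 177 183 183 181 181 182 181 109 176 179 185 185 184 100 105 102 181
  186 187]
 [181 180 180 182 183 179 108 111 183 180 184 188 185 184  89  98  93 180
  180 180]
 [176 178 183 181 186 109 104 187 183 183 181 182 183 182  95  93  94 185
  178 180]
 [176 179 177 106 103 104 190 183 180 177 180 177 176 174  92  99 100 103
  180 177]
 [181 147 108 101 100 168 180 177 174 175 175 173 174 177 122  97 102  99
  176 179]
 [110 111 100  89 116 180 180 184 179 171 170 175 170 177 177  95  99 101
  176 181]]
tcp [ 507.2 -318.7  230.3] yaw 87.22 go [ 0.12 -0.03 17.03] spin -0.021
```

```bash
python3 - <<'E'
from h import *
d=avgcam(4)
hsv=cv2.cvtColor(d["image"],cv2.COLOR_RGB2HSV);g=cv2.cvtColor(d["image"],cv2.COLOR_RGB2GRAY)
R=cv2.inRange(hsv,(0,120,30),(5,255,255))|cv2.inRange(hsv,(174,120,30),(180,255,255))
W=cv2.inRange(g,212,255)
S=cv2.inRange(g,122,156);S[:105]=0;S[156:]=0
m=R|W|S;k=np.zeros_like(m);k[45:265,285:355]=255;m&=k
m=cv2.morphologyEx(m,cv2.MORPH_OPEN,np.ones((3,3)))
c=max(cv2.findContours(m,0,cv2.CHAIN_APPROX_NONE)[0],key=cv2.contourArea)
print("plate",c[:,0].mean(0),c[:,0].min(0),c[:,0].max(0),rect(d,c[:,0].astype(float),14))
f=cv2.morphologyEx(m,cv2.MORPH_OPEN,np.ones((3,3)));fill=np.zeros_like(m);cv2.drawContours(fill,[c],-1,255,-1)
for h in cv2.findContours(fill&~m,0,cv2.CHAIN_APPROX_NONE)[0]:
    if cv2.contourArea(h)>30: print("hole",h[:,0].mean(0).round(1),cv2.contourArea(h),onplane(d,h[:,0].astype(float),14).mean(0).round(1))
E
```

```text
tcp std [0.03 0.07 0.01]
plate [319.57575758 178.93686869] [294 105] [343 256] [ 526.8 -319.3  189.3   56.4   -1.5]
hole [320.7 240. ] 60.0 [ 598.3 -321.6]
hole [320.  202.9] 215.0 [ 548.6 -320.1]
hole [319.4 164.6] 269.0 [ 500.8 -318.7]
hole [318.6 127.9] 241.0 [ 458.1 -317.6]
```

```bash
python3 - <<'E'
from h import *
go(pose(observe()),503.5,-318.6,45,88.45)
E
python3 -m creep '[[[0.35,0,5],-0.021,8.5],[[0.35,0,10],-0.021,8.5],[[0.35,0,14],-0.021,8.5],[[0.35,0,18.5],-0.021,8.5],[[0.35,0,18.5],-0.021,8.5]]'
python3 -m creep '[[[0,0,0],0,8.5],[[0,0,0],0,8.5]]' >/dev/null
python3 - <<'E'
from h import *
d=avgcam(3);go(d["T"],503.5,-318.6,5,88.45)
E
```

```text
tcp [ 507.3 -318.8  230.3] yaw 87.33 go [ 0.37  0.   18.53] spin -0.02
clock: 23.85
tcp_pos: [500.6, -316.6, 40.3]
orientation: [179.7, -0.5, 178.5]
ft_force: [-0.6, 0.2, -0.9]
grip_width: 0.995
grasp_force: 0.0
tcp std [0.1  0.14 0.13]
tcp [ 504.9 -319.8   47.7] yaw 88.52 go [0.16 0.12 4.27] spin 0.001
```

```bash

python3 -m creep '[[[0.15,0.1,1.5],0,8.5],[[0.15,0.1,3],0,8.5],[[0.15,0.1,4],0,8.5],[[0.15,0.1,4.2],0,8.5],[[0.15,0.1,4.2],0,8.5]]'
python3 -m creep '[[[0,0,0],0,4.5],[[0,0,0],0,4.5],[[0,0,0],0,4.5],[[0,0,0],0,4.5],[[0,0,0],0,4.5]]'
python3 - <<'E'
from h import *
d=avgcam(3);go(d["T"],503.5,-318.6,5,88.45)
E
```

```text
clock: 24.7
tcp_pos: [502.3, -318.0, 3.6]
orientation: [-180.0, 0.0, 178.5]
ft_force: [-0.1, 0.3, 0.4]
grip_width: 0.998
grasp_force: 0.0
clock: 25.2
tcp_pos: [502.6, -318.3, 4.5]
orientation: [-180.0, 0.1, 178.5]
ft_force: [-1.3, 0.4, 8.5]
grip_width: 0.628
grasp_force: 62.2
tcp std [0.01 0.01 0.01]
tcp [ 502.6 -318.3    4.5] yaw 88.52 go [-0.09 -0.03 -0.05] spin 0.001
```

```bash

python3 -m creep '[[[0,0,-2],0,4.5],[[0,0,-5],0,4.5],[[0,0,-9],0,4.5],[[0,0,-13],0,4.5],[[0,0,-17],0,4.5]]'
python3 -m creep '[[[0,4,0],0,4.5],[[0,8,0],0,4.5],[[0,12,0],0,4.5],[[0,16,0],0,4.5],[[0,20,0],0,4.5]]'
python3 -m creep '[[[0,1,0],0.14,4.5],[[-1,2,0],0.28,4.5],[[-2,3,0],0.42,4.5],[[-3,4,0],0.56,4.5],[[-4,4,0],0.7,4.5]]' >/dev/null
python3 -m creep '[[[0,0,0],0.14,4.5],[[0,0,0],0.28,4.5],[[0,0,0],0.42,4.5],[[0,0,0],0.56,4.5],[[0,0,0],0.7,4.5]]' >/dev/null
python3 -m creep '[[[0,0,0],0.153,4.5],[[0,0,0],0.153,4.5],[[0,0,0],0.153,4.5]]'
python3 - <<'E'
from h import *
d=avgcam(3);go(d["T"],602,-27,165,-0.5)
E
```

```text
clock: 25.85
tcp_pos: [501.6, -317.6, 174.9]
orientation: [180.0, -0.0, 178.5]
ft_force: [1.3, -0.2, -3.7]
grip_width: 0.629
grasp_force: 65.5
clock: 26.35
tcp_pos: [506.8, -116.3, 173.4]
orientation: [180.0, -0.0, 178.5]
ft_force: [0.9, 0.4, -2.3]
grip_width: 0.631
grasp_force: 65.5
clock: 27.65
tcp_pos: [548.1, -78.7, 173.2]
orientation: [-180.0, 0.0, 89.8]
ft_force: [-0.0, -0.4, -3.5]
grip_width: 0.627
grasp_force: 65.5
tcp std [0.06 0.1  0.08]
tcp [548.1 -78.8 173.3] yaw -0.24 go [5.21 5.36 0.83] spin 0.005
```

```bash

python3 -m creep '[[[4,4,0],0.005,4.5],[[5.2,5.35,0],0.005,4.5],[[5.2,5.35,0],0.005,4.5],[[5.2,5.35,0],0.005,4.5],[[5.2,5.35,0],0.005,4.5]]' >/dev/null
python3 - <<'E'
from h import *
d=avgcam(4);go(d["T"],602,-27,120,-0.5)
d2=dict(d);d2["c2w"]=d["T_tool_cam"]
hsv=cv2.cvtColor(d["image"],cv2.COLOR_RGB2HSV)
R=cv2.inRange(hsv,(0,110,30),(5,255,255))|cv2.inRange(hsv,(174,110,30),(180,255,255))
for c in cv2.findContours(R,0,cv2.CHAIN_APPROX_NONE)[0]:
    if cv2.contourArea(c)>300: print("red",c[:,0].mean(0),c[:,0].min(0),c[:,0].max(0),"tool",rect(d2,c[:,0].astype(float),-9.5))
g=cv2.cvtColor(d["image"],cv2.COLOR_RGB2GRAY)
# hole +45: expected tool x=45,y=0
w=np.linalg.inv(d["T_tool_cam"])
p=proj(d2,[[45,0,-9.5],[95,0,-9.5],[118,0,-9.5]]);print(p.round(1))
c,r=p[0].astype(int);print(g[r-26:r+27:4,c-32:c+33:4])
E
```

```text
tcp std [0.13 0.17 0.06]
tcp [601.6 -28.4 173.5] yaw -0.79 go [0.14 0.04 5.35] spin -0.005
red [320.94979079  49.4707113 ] [249   0] [394 102] tool [91.8 -0.  55.7 37.1 90. ]
[[321.1 168.9]
 [321.2  44.5]
 [321.3 -23.5]]
[[222 224 224 227 228 230 230 226 229 226 227 226 232 230 230 222 223]
 [221 223 223 228 230 235 199 168 124 179 205 231 231 229 231 223 222]
 [222 224 220 228 200  98  84  91  88  93  76 173 229 228 230 224 223]
 [222 223 222 198  47  86  90  92  91  91  76 162 142 227 228 222 222]
 [222 223 218  79  61  82  91  89  92  89  80 160 115 168 231 221 221]
 [220 223 187  52  64  85  88  94  92  98  75 163 121  87 218 223 222]
 [220 223 176  54  62  83  84  92  91  93  82 164 114 104 164 223 221]
 [220 224 167  40  59  88  89  90  90  90  83 163 119  93 137 223 220]
 [222 225 186  94  68  92  90  90  87  91  81 167  59 109 171 221 220]
 [119 223 188 117  63  95  89  84  91  86  87  82 105 112 222 224 220]
 [128 122 108 172 107  91  89  87  94  87  85 111 100 177 225 221 221]
 [130 131 122 115 111 103 105 125 102 142 107 101 176 226 226 222 222]
 [132 134 122 126 125 118 108 111 113 103 117 185 221 224 225 222 221]
 [129 130 119 125 125 130 126 117 110 196 216 225 223 224 225 224 220]]
```

```bash

python3 -m creep '[[[0.04,0.04,2],-0.005,4.5],[[0.04,0.04,4],-0.005,4.5],[[0.04,0.04,5],-0.005,4.5],[[0.04,0.04,5.3],-0.005,4.5],[[0.04,0.04,5.3],-0.005,4.5]]' 
python3 - <<'E'
from h import *
d=avgcam(3);go(d["T"],602,-28,107,-0.5)
E
```

```text
clock: 29.0
tcp_pos: [602.6, -27.3, 120.4]
orientation: [-180.0, 0.0, 89.5]
ft_force: [-0.2, -0.2, -4.0]
grip_width: 0.629
grasp_force: 65.5
tcp std [0.21 0.04 0.3 ]
tcp [602.9 -27.3 120.9] yaw -0.46 go [-0.07 -0.1   1.39] spin 0.001
```

```bash

python3 -m creep '[[[-0.06,-0.1,0.3],0,4.5],[[-0.06,-0.1,0.7],0,4.5],[[-0.06,-0.1,1.0],0,4.5],[[-0.06,-0.1,1.15],0,4.5],[[-0.06,-0.1,1.15],0,4.5]]' 
python3 -m creep '[[[0,0,0.1],0,4.5],[[0,0,0.2],0,4.5],[[0,0,0.2],0,4.5],[[0,0,0.2],0,4.5]]'
```

```text
clock: 29.65
tcp_pos: [601.5, -27.5, 108.5]
orientation: [-180.0, 0.0, 89.6]
ft_force: [-0.6, 0.2, -3.6]
grip_width: 0.632
grasp_force: 65.6
clock: 30.05
tcp_pos: [601.6, -27.6, 106.8]
orientation: [180.0, 0.0, 89.6]
ft_force: [0.2, 0.3, -3.9]
grip_width: 0.632
grasp_force: 65.6
```

The underside is below the post tops with no contact, so the counterbores are over the posts. Settle and release.

```bash

python3 -m creep '[[[0,0,0.06],0,4.5],[[0,0,0.1],0,4.5],[[0,0,0.1],0,4.5],[[0,0,0.1],0,4.5]]'
python3 -m creep '[[[0,0,0],0,7.5],[[0,0,0],0,7.5],[[0,0,0],0,7.5],[[0,0,0],0,7.5],[[0,0,-2],0,7.5]]'
python3 -m creep '[[[0,0,-4],0,7.5],[[0,0,-8],0,7.5],[[0,0,-11],0,7.5],[[0,0,-11],0,7.5]]'
python3 - <<'E'
from h import *
d=avgcam(4)
g=cv2.cvtColor(d["image"],cv2.COLOR_RGB2GRAY);hsv=cv2.cvtColor(d["image"],cv2.COLOR_RGB2HSV)
R=cv2.inRange(hsv,(0,110,30),(5,255,255))|cv2.inRange(hsv,(174,110,30),(180,255,255))
for c in cv2.findContours(R,0,cv2.CHAIN_APPROX_NONE)[0]:
    if cv2.contourArea(c)>200: print("red",c[:,0].mean(0).round(),c[:,0].min(0),c[:,0].max(0),rect(d,c[:,0].astype(float),116))
p=proj(d,[[602.4,17.9,116],[602,-27.1,116]]);print(p.round(1))
c,r=p[0].astype(int);print(g[r-20:r+21:2,c-20:c+21:2])
go(d["T"],465,42,200,-0.5)
q=proj(d,[[465,42,94]]).round(1)[0];print(q)
for c in blobs(d,(35,60,30),(85,255,255),(0,0,300,400),40): print("green",c.mean(0).round(1),len(c),rect(d,c,94))
E
```

```text
clock: 30.45
tcp_pos: [602.0, -27.7, 106.6]
orientation: [179.9, -0.0, 89.5]
ft_force: [-2.2, 0.6, 5.7]
grip_width: 0.624
grasp_force: 66.5
clock: 30.95
tcp_pos: [600.2, -27.1, 124.0]
orientation: [-179.8, -0.0, 89.6]
ft_force: [0.1, 0.1, 0.0]
grip_width: 0.878
grasp_force: 0.0
clock: 31.35
tcp_pos: [603.5, -28.5, 240.0]
orientation: [179.6, 0.0, 89.5]
ft_force: [-0.3, -0.6, -0.5]
grip_width: 0.88
grasp_force: 0.0
tcp std [0.91 0.48 1.93]
red [322.  73.] [287  38] [356 106] [ 6.039e+02  7.060e+01  5.540e+01  5.080e+01 -4.000e-01]
[[320.3 139.4]
 [320.3 190.3]]
[[240 246 240 239 241 240 246 245 247 245 242 247 242 244 244 248 243 244
  245 242 239]
 [240 246 239 240 241 241 246 244 247 244 242 246 242 244 243 248 243 244
  244 242 238]
 [240 245 241 239 240 241 245 245 248 243 242 246 243 243 242 249 243 246
  244 243 238]
 [239 244 241 241 241 240 246 245 246 246 241 246 243 244 244 248 243 246
  244 242 238]
 [238 245 241 240 241 240 246 245 248 248 246 251 246 246 244 249 243 247
  243 241 238]
 [240 244 239 239 240 241 246 248 238 210 184 183 197 224 246 249 243 247
  244 241 237]
[... 802 characters left out ...]
 [237 243 238 241 243 230 172 108  93  98  97 100 104 101 101 112 193 249
  241 241 238]
 [237 243 239 239 242 240 231 159 119 105 102 100  96 114 122 196 243 246
  241 241 237]
 [239 244 239 240 242 238 247 235 185 156 122 106 132 146 198 245 245 244
  242 241 238]
 [202 248 239 239 241 239 243 246 248 236 226 223 231 241 248 244 244 244
  241 241 238]
 [131 254 239 241 247 241 244 245 245 242 243 247 242 242 243 243 243 244
  239 242 238]
 [140 128 252 249 228 192 244 244 245 243 241 242 240 241 242 243 243 244
  240 241 237]]
tcp [602.  -27.7 236.7] yaw -0.44 go [  6.86 -13.76   3.65] spin 0.001
[167.2 110.8]
green [184.4 109.6] 115 [ 4.814e+02  4.300e+01  4.590e+01  1.640e+01 -2.000e-01]
```

```bash

python3 - <<'E'
from h import *
d=avgcam(4)
g=cv2.cvtColor(d["image"],cv2.COLOR_RGB2GRAY);m=np.zeros_like(g);b=(300,100,342,235);m[b[1]:b[3],b[0]:b[2]]=cv2.inRange(g,0,205)[b[1]:b[3],b[0]:b[2]]
for c in cv2.findContours(m,0,cv2.CHAIN_APPROX_NONE)[0]:
    if cv2.contourArea(c)>100:
        e=cv2.fitEllipse(c);P=onplane(d,c[:,0].astype(float),116).astype(np.float32);print(np.round(e[0],1),np.round(e[1],1),onplane(d,[e[0]],116).round(1),np.ptp(P,axis=0))
go(d["T"],465,42.3,140,-0.5)
E
python3 -m creep '[[[2,-4.5,0],0,4.5],[[4,-9,0],0,4.5],[[6.9,-13.7,0],0,4.5],[[6.9,-13.7,4],0,4.5],[[6.9,-13.7,8],0,4.5]]' >/dev/null
python3 -m creep '[[[0,0,1.5],0,4.5],[[0,0,1.5],0,4.5],[[0,0,1.5],0,4.5]]'
python3 - <<'E'
from h import *
d=avgcam(4);go(d["T"],465,42.3,81,-0.5)
x,y=proj(d,[[465,42.3,94]])[0].astype(int);print(x,y)
hsv=cv2.cvtColor(d["image"],cv2.COLOR_RGB2HSV)
for c in blobs(d,(35,50,20),(85,255,255),(x-40,y-70,x+40,y+40),40): print("green",c.mean(0).round(1),c.min(0),c.max(0),rect(d,c,94))
print(hsv[y-30:y+26:3,x-22:x+23:3,2])
E
```

```text
tcp std [0.09 0.11 0.1 ]
[316.6 190.5] [46.4 66.4] [[597.4 -26.4]] [37.490356 65.398094]
[321.9 141.4] [24.8 25.4] [[602.4  16.7]] [21.271912 21.0452  ]
[323.9 103. ] [ 6.7 57.5] [[604.1  47.8]] [33.7182    5.731682]
tcp [601.1 -27.4 234.7] yaw -0.45 go [  6.86 -13.65   9.49] spin 0.001
clock: 32.55
tcp_pos: [465.3, 42.0, 141.0]
orientation: [-180.0, 0.0, 89.5]
ft_force: [1.0, 0.7, -0.1]
grip_width: 0.527
grasp_force: 0.0
tcp std [0.22 0.12 0.25]
tcp [465.7  42.2 141.5] yaw -0.48 go [ 0.01 -0.08  6.05] spin 0.0
319 219
green [319.  203.1] [307. 178.] [331. 227.] [464.8  53.6  33.6  15.9  89.5]
[[ 94 100 103 103 102  93  95  99 102  96  92 100  95 101 101]
 [100 103 101 104 103  90  92 100  96  96 100 183 163  97  99]
 [ 97 104 103  99 102  98  97 101  99  96  80 176 161  98 102]
 [ 99 100 101  98  98  95  88  97  97  97  93 183 178 187  84]
 [100 103 103  97 100  97  99  95  91  99  89 185 176 175 174]
 [100  99  97  99  96  95  97  99 103 101  91 188 173 187 174]
 [104 104  96 100  98 104 109 115 115 109  98 119 175 186 170]
 [ 99 103 103  96 101 112 108 114 113 116 113  88 178 175 184]
 [103 100 125 170 118 109 112 113 111 115 111 104 184 177 178]
 [126 150 176 161 110 113 112 115 119 115 110 110 185 175 178]
 [182 178 178 170 114 104 109 115 117 119  96 106 179 175 177]
 [178 177 180 181 112  97 101 104 105  96 106 150 179 179 178]
 [175 177 177 177 180 114 104 104  96 112 147 179 178 178 178]
 [175 173 178 177 179 184 161 145 152 176 180 177 177 179 178]
 [176 175 180 183 182 179 177 180 181 182 176 177 178 176 180]
 [180 179 178 183 181 182 179 180 179 181 179 177 182 179 181]
 [179 178 180 183 181 178 179 180 181 179 180 177 177 182 182]
 [174 177 175 181 179 178 179 180 182 179 177 175 178 182 181]
 [174 175 175 178 177 176 179 179 182 178 180 182 180 180 181]]
```

```bash

python3 -m creep '[[[0.28,-0.08,0],0,4.5],[[0.28,-0.08,3],0,4.5],[[0.28,-0.08,5],0,4.5],[[0.28,-0.08,6],0,4.5],[[0.28,-0.08,6],0,4.5]]' 
python3 -m creep '[[[0,0,0],0,0.8],[[0,0,0],0,0.8],[[0,0,0],0,0.8],[[0,0,0],0,0.8],[[0,0,0],0,0.8]]'
python3 - <<'E'
from h import *
d=avgcam(2);print(d["T"][:3,3])
E
python3 -m creep '[[[0,0,-4],0,0.8],[[0,0,-8],0,0.8],[[0,0,-12],0,0.8],[[0,0,-12],0,0.8],[[0,0,-12],0,0.8]]'
python3 - <<'E'
from h import *
d=avgcam(4);go(d["T"],602.4,16.7,195,-0.5)
d2=dict(d);d2["c2w"]=d["T_tool_cam"]
for c in blobs(d,(35,50,20),(85,255,255),(270,130,370,330),40):
    print("green",c.mean(0).round(1),c.min(0),c.max(0))
    for r in range(int(c[:,1].min()),int(c[:,1].max())+1,12):
        k=c[abs(c[:,1]-r)<1][:,0];print(r,k.min(),k.max())
    print("tool top-near edge",onplane(d2,[(c[:,0].mean(),c[:,1].max()+.5)],-13),"foot far edge",onplane(d2,[(c[:,0].mean(),c[:,1].min()-.5)],81))
E
```

```text
clock: 33.25
tcp_pos: [463.9, 45.3, 80.2]
orientation: [-179.9, 0.0, 89.5]
ft_force: [0.6, -0.1, 0.2]
grip_width: 0.528
grasp_force: 0.0
clock: 33.75
tcp_pos: [465.2, 45.4, 81.8]
orientation: [179.9, -0.0, 89.6]
ft_force: [-1.2, -0.2, 5.8]
grip_width: 0.145
grasp_force: 58.5
tcp std [0.01 0.01 0.01]
[465.17046478  45.35775223  81.83494961]
clock: 34.35
tcp_pos: [464.8, 45.8, 201.8]
orientation: [179.9, -0.1, 89.6]
ft_force: [0.4, -0.0, -0.5]
grip_width: 0.147
grasp_force: 58.6
tcp std [0.41 0.16 0.68]
tcp [464.   45.6 200.6] yaw -0.42 go [-2.78 13.86  0.55] spin 0.001
green [319.9 241.2] [307. 199.] [333. 279.]
199 316.0 324.0
211 311.0 329.0
223 309.0 331.0
235 308.0 332.0
247 308.0 332.0
259 307.0 333.0
271 307.0 333.0
tool top-near edge [[-8.17191122 -0.49105573]] foot far edge [[ 4.60332931 -0.52424907]]
```

```bash

python3 -m creep '[[[0,4.6,-1],0,0.8],[[-1,9.2,-1],0,0.8],[[-2.6,13.86,-1],0,0.8],[[-2.6,13.86,-1],0,0.8],[[-2.6,13.86,-1],0,0.8]]' >/dev/null
python3 -m creep '[[[0,0,0.6],0,0.8],[[0,0,0.6],0,0.8],[[0,0,0.6],0,0.8]]'
python3 - <<'E'
from h import *
d=avgcam(4);go(d["T"],602.4,16.7,205,-0.5)
d2=dict(d);d2["c2w"]=d["T_tool_cam"];h=d["T"][2,3]
for c in blobs(d,(35,50,20),(85,255,255),(270,130,370,330),40):
    print("green",c.min(0),c.max(0));r=c[:,1].min()
    print("foot far edge",onplane(d2,[(c[c[:,1]<r+12][:,0].mean(),r-.5)],81.8))
p=proj(d,[[602.4,16.7,116]])[0];print("hole pred",p)
g=cv2.cvtColor(d["image"],cv2.COLOR_RGB2GRAY);x,y=p.astype(int)
print(g[y-28:y+21:2,x-26:x+27:3])
E
```

```text
clock: 35.35
tcp_pos: [601.9, 19.0, 204.7]
orientation: [-180.0, -0.0, 89.6]
ft_force: [-0.4, 0.4, -0.2]
grip_width: 0.143
grasp_force: 58.8
tcp std [0.26 0.14 0.16]
tcp [602.3  18.8 205. ] yaw -0.41 go [-0.21  0.01 -0.  ] spin 0.002
green [307. 199.] [333. 279.]
foot far edge [[ 4.36710377 -0.49195149]]
hole pred [320.68201677 203.73894631]
[[159 159 161 157 149 155 155 196 237 254 251 253 254 254 255 254 254 255]
 [157 158 161 158 149 156 155 154 186 255 252 252 254 254 255 254 254 255]
 [154 158 163 158 150 149 150 157 147 255 253 253 254 254 254 254 254 255]
 [156 153 161 157 151 155 152 156 150 255 253 252 254 253 254 254 254 255]
 [154 155 159 157 147 152 153 156 148 139 255 252 254 255 255 254 254 255]
 [154 156 164 156 146 151 151 158 151 151 255 253 240 138 142 255 254 255]
 [157 154 161 157 148 152 155 155 152 152 230 224 212 152 155 235 228 232]
 [156 155 163 155 150 151 155 153 150 155 149 147 149 152 152 154 152 151]
 [156 157 163 161 150 151 155 146 134 123 133 149 153 152 154 153 155 157]
 [155 155 160 156 149 153 142 109 110 112 115 117 150 150 161 156 155 158]
 [156 
[... 419 characters left out ...]
120 134 155 152 153 156]
 [157 153 165 158 153 136  96  98  99  99  98 100 122 137 154 152 156 153]
 [155 157 158 156 150 136  98  99 104 102  99  97 109 146 158 154 153 158]
 [154 154 159 155 150 138  99 100  99  97 100  98 109 151 157 156 153 154]
 [159 155 160 155 152 140  97  99 100 101 103  98 109 151 154 150 153 151]
 [156 157 161 155 151 139  98 102  98 102  95  98 106 151 152 240 234 237]
 [158 154 159 157 151 131 103 105  97 101  97 101  82 233 237 255 254 254]
 [157 156 158 157 149 125  94  98 100  99 100 104  76 253 255 254 254 254]
 [154 156 160 155 152 118  99  97 102  98  99 100  82 253 254 254 254 254]
 [154 155 160 155 151 102  96  99  98 102  92  97  85 254 254 253 254 254]]
```

```bash

python3 -m creep '[[[0.1,0.06,0.3],0,0.8],[[0.1,0.06,0.7],0,0.8],[[0.1,0.06,1.0],0,0.8],[[0.1,0.06,1.2],0,0.8],[[0.1,0.06,1.2],0,0.8]]' 
python3 -m creep '[[[0,0,0.3],0,0.8],[[0,0,0.6],0,0.8],[[0,0,0.8],0,0.8],[[0,0,0.8],0,0.8]]'
```

```text
clock: 36.05
tcp_pos: [603.2, 19.2, 192.4]
orientation: [-180.0, 0.0, 89.5]
ft_force: [-0.3, -0.5, -1.0]
grip_width: 0.146
grasp_force: 58.8
clock: 36.45
tcp_pos: [603.2, 19.3, 184.4]
orientation: [-180.0, 0.0, 89.6]
ft_force: [0.5, 0.0, -0.4]
grip_width: 0.15
grasp_force: 58.8
```

The foot is inside the hole with no force. Continuing down.

```bash

python3 -m creep '[[[-0.03,0,0.8],0,0.8],[[-0.06,0,1.6],0,0.8],[[-0.1,0,2.4],0,0.8],[[-0.12,0,3.0],0,0.8],[[-0.12,0,3.0],0,0.8]]' 
python3 -m creep '[[[-0.03,0,0.8],0,0.8],[[-0.05,0,1.6],0,0.8],[[-0.08,0,2.4],0,0.8],[[-0.1,0,3.0],0,0.8],[[-0.1,0,3.0],0,0.8]]'
```

```text
clock: 36.95
tcp_pos: [602.8, 18.0, 153.7]
orientation: [-179.9, 0.0, 89.5]
ft_force: [-0.8, 0.0, 0.1]
grip_width: 0.147
grasp_force: 58.8
clock: 37.45
tcp_pos: [602.8, 17.1, 123.7]
orientation: [-179.9, 0.0, 89.5]
ft_force: [-0.0, -0.1, 0.5]
grip_width: 0.144
grasp_force: 58.8
```

```bash

python3 -m creep '[[[0,0,0.15],0,0.8],[[0,0,0.25],0,0.8],[[0,0,0.28],0,0.8],[[0,0,0.28],0,0.8]]' 
python3 -m creep '[[[0,0,0],0,1.8],[[0,0,0],0,2.6],[[0,0,0],0,4],[[0,0,0],0,4],[[0,0,0],0,4]]'
python3 -m creep '[[[0,0,-2],0,4],[[0,0,-5],0,4],[[0,0,-9],0,4],[[0,0,-9],0,4],[[0,0,-9],0,4]]'
python3 - <<'E'
from h import *
d=avgcam(4);print(d["T"][:3,3])
for c in blobs(d,(35,50,20),(85,255,255),(270,100,370,330),40): print("green",c.min(0),c.max(0),rect(d,c,133))
hsv=cv2.cvtColor(d["image"],cv2.COLOR_RGB2HSV)
R=cv2.inRange(hsv,(0,110,30),(5,255,255))|cv2.inRange(hsv,(174,110,30),(180,255,255))
for c in cv2.findContours(R,0,cv2.CHAIN_APPROX_NONE)[0]:
    if cv2.contourArea(c)>200: print("red",c[:,0].min(0),c[:,0].max(0),rect(d,c[:,0].astype(float),116))
t=cam("top")
for c in blobs(t,(35,80,40),(85,255,255),(225,180,345,240),5): print("top green",c.mean(0).round(1),onplane(t,c.mean(0)[None],133))
for c in blobs(t,(0,0,185),(180,40,255),(225,190,345,240),60): print("top white",rect(t,c,116))
for c in blobs(t,(5,130,120),(20,255,255),(340,220,375,300)): print("longbar",rect(t,c,13))
E
```

```text
clock: 37.85
tcp_pos: [603.4, 17.0, 122.1]
orientation: [180.0, -0.0, 89.6]
ft_force: [0.1, 0.5, -1.0]
grip_width: 0.144
grasp_force: 58.8
clock: 38.35
tcp_pos: [603.4, 17.0, 122.0]
orientation: [-180.0, -0.0, 89.6]
ft_force: [-0.6, -0.0, -0.3]
grip_width: 0.468
grasp_force: 0.0
clock: 38.85
tcp_pos: [603.7, 17.1, 212.7]
orientation: [179.9, -0.0, 89.6]
ft_force: [-0.3, -1.1, -0.4]
grip_width: 0.467
grasp_force: 0.0
tcp std [0.38 0.1  0.7 ]
[603.00008773  17.2588018  211.40121925]
green [311. 188.] [332. 217.] [603.6  19.3  23.1  16.1  89.6]
red [284 107] [357 165] [ 6.03e+02  6.72e+01  5.55e+01  4.39e+01 -5.00e-01]
red [291  84] [351  96] [ 6.038e+02  1.012e+02  4.450e+01  8.400e+00 -4.000e-01]
top white [602.  -81.5 166.3  61.2  87.6]
longbar [ 485.3 -211.2  146.6   23.9   -1.6]
```

The sleeve's collar sits at about (603.6,16.3) over the hole at (602.4,16.7), at the expected height. The plate is seated with its red end at the red stop, the long bar hasn't moved, and the gripper is clear. Handing in.

```bash
python3 -m creep '[[[0,0,-4],0,4],[[0,0,-4],0,4],[[0,0,-4],0,4],[[0,0,-4],0,4]]' | head -2; python3 -c "
from bench import *
print(job_done())"
```

```text
clock: 39.5
tcp_pos: [602.9, 17.2, 251.0]
the job is handed in; nothing more can be done
None
```

I assembled the sleeve jig and handed it in at about 39.5 s; my last readings matched the specified positions and the long bar hadn't moved, but the hand-in returned no verdict.

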